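Square up the loose corner of a canvas stretcher frame

TASK

Pick up the aluminium square by its orange knob, lay it flat in the inside corner of the half-built wooden stretcher frame and press it against both bars at once, so that it pushes the leaning loose bar out to a true right angle and no further, with both legs of the square flush along their bars and no gaps. Move the bars with the square only, without forcing the joint, then let go and leave the square lying flush in the corner. Leave the brush jar and the paint jar alone.

Things in the scene. Friction and masses are not known exactly. Their poses are not given: they have to be found in the camera images.
- fixed_bar: Fixed light wooden stretcher bar, 240 mm long, 40 wide, 22 high, held to the table by two cleats on its outer side. Origin: the frame's inside corner at table level. +x runs along its inner face (plane y = 0, x = 0 to 240 mm; the square bears on it), +y points into the frame, z up. The bar fills y = -40 to 0 mm.
- loose_bar: Loose, darker wooden bar, 40 mm wide, 22 high, reaching 220 mm from its corner pin, about which it turns level. Origin: pin axis at table level, at (-20, -20) mm in the fixed bar's frame. +y runs along the bar; its inner face is the plane x = +20 mm. Starts leaning into the frame by 4 to 9 degrees (corner too tight); right when its y is parallel to the fixed bar's y.
- corner_pin (a point): Brass pin head of the joint, 22 mm above the table. The joint is stiff and stays where left: it takes about 0.7 N m to turn, so about 5 N from the tip of the square's leg (150 mm from the pin), plus friction along the fixed bar. Once the leg is flush, pushing on acts only near the corner, takes about 25 N or less, and forces the joint past square.
- square: Aluminium L-shaped square with a knob, about 0.35 kg, lying flat. Origin: its outer corner, on the underside. Legs along its +x and +y, each 130 mm long, 18 wide, 18 high; the outer faces (y = 0 and x = 0) are the checking faces; the first 8 mm of the x leg at the corner are cut away. Smooth: friction about 0.3. Home: origin and axes on the fixed bar's origin and axes.
- square_knob (a point): Axis of the square's orange round upright knob, 44 mm above the square's underside: the place to grip. The knob is 28 mm in diameter, stands at x = y = 48 mm of the square and reaches from 10 to 70 mm above the underside. Gripped lightly (about 15 N), the square can turn on its knob and settle flush.
- square_tip_a (a point): End of the square's x leg on its checking face (130, 0, 0 mm in the square's frame); bears on the fixed bar.
- square_tip_b (a point): End of the square's y leg on its checking face (0, 130, 0 mm in the square's frame); bears on the loose bar.
- brush_jar: Blue jar with three paint brushes, 72 mm diameter, 250 mm high with the brushes, origin centre of underside; a bystander.
- paint_jar: Red paint jar with white cap, 66 mm diameter, 85 mm high, origin centre of underside; a bystander.
Not all that is in view belongs to the job. What is meant by the square is not pink or yellow, and is the smaller of those in its own colour.

How it is judged (in metres and radians):
On the way, in this order (a step that is already met when the one before it is completed fails the run):
1. the square is lifted off the table by its knob (height (world z) of square above 0.012 m and contact force between the fingers and square above 1 N), for 0.2 s.
2. the held square bears on both bars at once (over 2 N each) with the corner at a right angle within about 1.1 degrees and the square along the bars (contact force between square and fixed_bar above 2 N and contact force between square and loose_bar above 2 N and contact force between the fingers and square above 1 N and angle between the y axis of loose_bar and the y axis of fixed_bar, either way round below 0.02 rad and angle between the x axis of square and the x axis of fixed_bar, either way round below 0.08 rad), for 0.2 s.
At the end, for the whole second after the job is handed in: Loose bar square to the fixed bar within 0.02 rad; the square flat on the table in the inside corner, parallel to the fixed bar within 0.02 rad, gaps at both ends of each leg under 2.5 mm to the fixed bar and 3 mm to the loose bar, at rest (angle between the y axis of loose_bar and the y axis of fixed_bar, either way round below 0.02 rad and angle between the x axis of square and the x axis of fixed_bar, either way round below 0.02 rad and y of square in the frame of fixed_bar between -0.01 and 0.0025 m and y of square_tip_a in the frame of fixed_bar below 0.0025 m and x of each of square, square_tip_b in the frame of loose_bar below 0.023 m and x of square in the frame of fixed_bar above -0.01 m and height (world z) of square below 0.004 m and angle between square's own z axis and vertical below 0.04 rad and linear speed of square below 0.01 m/s); the robot touches nothing.
It fails at once if a bystander is moved more than 30 mm or tipped (distance of any of brush_jar, paint_jar from where it was at the start of the episode above 0.03 m or angle between any of brush_jar, paint_jar's own z axis and vertical above 0.4 rad).
It fails at once if the robot itself pushes the loose bar (over 4 N) instead of using the square (contact force between any of the fingers, the arm and loose_bar above 4 N).
It fails at once if the joint is forced: the square presses a bar with more than 60 N (contact force between square and fixed_bar above 60 N or contact force between square and loose_bar above 60 N).
It also fails if it takes over 67 s, if anything falls off the work surface, if the arm or the gripper's body presses on something with over 40 N, if the wrist force passes 120 N, or if a joint passes its speed limit or range.

ROBOT

A 6-joint arm with a two-finger parallel gripper is mounted at the origin on the work surface. World frame = base frame: x ahead of the robot, y to its left, z up, the work surface at z = 0. Lengths are in mm, angles in rad, forces in N, time in s.
With the tool pointing down it reaches from about 375 to 900 mm from the base axis. Payload 3.1 kg.
Tool frame: the origin (TCP) lies on the centre line of the jaws, within the pads' length; the fingertips stand manip.finger_overhang ahead of it and the grasp point (between the pads) lies 6 mm ahead of it (manip.finger_overhang is the distance from the TCP to the fingertips, in mm); z points along the fingers, y is the direction in which the jaws open and shut (so a half turn about z gives the same grasp; the last joint's range is limited). The gripper opens to 87 mm and grips with 3 to 60 N. Pads are 19 mm wide; open, the fingers measure 117 mm over their backs; the gripper's body (75 mm by 190 mm) begins 51 mm behind the grasp point.
Start: joints at [-1.298, 0.527, 1.433, -0, 1.181, -0.178], TCP at [272.322, -562.528, 247.548] pointing down, gripper open.
Joint ranges: [-3.08, 3.08], [-0.75, 2.2], [0.22, 2.44], [-1.43, 4.57], [0, 2.65], [-2.85, 2.85]. Speed limits (rad/s): [2.79, 2.79, 3.14, 3.14, 3.14, 3.14].

INTERFACE

Orientations are given as a unit quaternion [w, x, y, z].
In Python, from workcell import sensors, viewer, manip, nets gives the robot as it stands. The module is installed in compiled form; this text tells all that it offers.
- The arm moves only by the shell command python3 -m crank 'ROWS' [OPENING] [FORCE]. ROWS is text: rows parted by semicolons, each of 6 numbers parted by spaces: the shift along the tool's x, y, z in mm, then the turn, a rotation vector about the tool's x, y, z in rad. In form: dx dy dz rx ry rz; .... A call has 1 to 8 rows; each row is the pose to reach, as a shift and turn from the pose commanded when the call began, along the tool's axes at that moment; what a row does not reach only later rows make up. A row lasts 1/8 s, in which the tool goes at most 62.5 mm and 10.7 degrees, less where a joint would pass 70% of its speed; a pose out of reach is approached as far as the arm can. A call with a gripper value outside its range is refused whole. OPENING is the opening, from -1 (shut) to 1 (fully open), set as the call begins (- or left out, the last holds). The fingers move at their own pace and stop on an object; FORCE is the grip in N (left out, the last holds). Time passes only in rows, so rows that repeat a pose let the fingers close. It gives the time, the measured TCP pose, the force and the opening at its end, in the units of the state.
- sensors.sense(): the state, without advancing time (a new reading comes with each control period).
- viewer.grab_frame(name): name is "side" or "top" or "wrist"; returns (picture, depth): 400x640x3 uint8, red, green, blue; 400x640 float32, mm along the optical axis (not along the pixel's ray), 0 where there is no reading.
- viewer.camera_model(name): a dict with "fx", "fy", "cx", "cy" (pixels), "extrinsics" (4x4, takes a point from camera to world coordinates). Camera axes: x right, y down, z forward; pixel columns grow to the right and rows downward; lengths in mm; the calibration is good to about 2 mm. A picture is of the moment at which its call begins: read the wrist's pose just before it. camera_model takes no time and is no camera call; for the wrist camera it gives the pose at the moment of the call.
- manip.close_job(): hands the job in, once; it reports no verdict.
Trained networks look in the newest picture that a camera, given by its name, has taken for a name from the list of things; names that differ only in an ending like _2 or _b are one class to them, and where a whole thing is asked for, a point or a joint stands for the part that bears it (a point fixed in the world has none). Each returns a list of dicts, best first, with "score" (0 to 1); they miss things now and then, are a little off and sometimes report something else, mostly with a low value. They report only what shows in the picture. A call takes as long as a camera call. They do not tell look-alikes from the thing itself.
- nets.trace(camera, label): "region" (400x640 bool, what is visible of it) and "rect" ([centre column, centre row, width, height] in pixels, round what is visible of it).
The state is a dict: "clock": time; "q": joint angles; "dq": joint speeds; "joint_efforts": joint torques, N m; "tool_pos": TCP position; "ee_rot": TCP orientation; "ft_force": force on the tool from outside, world axes, zero at the start; "wrist_torque": the same for the moment, N m; "opening": finger opening in mm.
Only numpy, scipy, OpenCV 4.12 (cv2) and the standard library are available. Lean on these libraries where they do the work, as an engineer would, in place of code of your own. Each camera call takes 0.05 s, during which the arm holds its last target.

## Working session

There is one attempt and no reset: what is moved stays moved. The work goes in short steps, Python scripts to look and compute and a shell command to move; the robot and the scene stay as the last step left them, time stands still between calls to the robot, and variables do not carry over. Pictures are saved under pics/ and viewed, and the job is handed in when it is done.

```bash
mkdir -p pics; ls; python3 - <<'E'
from workcell import sensors, viewer, manip, nets
import cv2,numpy as np
s=sensors.sense(); print(s); print(manip.finger_overhang)
for n in ("top","side","wrist"):
    im,d=viewer.grab_frame(n); cv2.imwrite(f"pics/{n}0.png",im[:,:,::-1]); np.save(f"pics/{n}0_d.npy",d)
    m=viewer.camera_model(n); print(n,{k:np.round(v,3).tolist() for k,v in m.items()})
E
```

```text
pics
{'clock': 0.0, 'q': array([-1.29852118e+00,  5.28454800e-01,  1.43389269e+00, -1.13639488e-05,
        1.18140319e+00, -1.78492603e-01]), 'dq': array([ 1.77328320e-04, -6.86416957e-04, -1.09980253e-05, -7.54168655e-04,
        5.46364488e-04,  7.87750131e-05]), 'joint_efforts': array([ 8.31208072e-04, -4.40035343e+01, -1.76589471e+01,  6.34415634e-02,
        5.84493263e-02, -1.64460089e-04]), 'tool_pos': array([ 272.12831901, -561.89399161,  246.58162278]), 'ee_rot': array([-1.07758042e-03,  9.74707339e-01,  2.23482525e-01, -5.58262565e-05]), 'ft_force': array([ 0.52780813,  0.12408743, -0.36042826]), 'wrist_torque': array([-0.01145558, -0.00172047,  0.06084865]), 'opening': 87.31385438568282}
25.0
top {'fx': 456.826, 'fy': 456.826, 'cx': 319.931, 'cy': 201.709, 'extrinsics': [[-0.029, -0.979, 0.2, 173.771], [-1.0, 0.027, -0.011, 8.303], [0.006, -0.2, -0.98, 1466.188], [0.0, 0.0, 0.0, 1.0]]}
side {'fx': 514.795, 'fy': 514.795, 'cx': 326.755, 'cy': 199.043, 'extrinsics': [[0.99, -0.076, 0.116, 311.124], [-0.138, -0.498, 0.856, -1135.934], [-0.007, -0.864, -0.504, 726.017], [0.0, 0.0, 0.0, 1.0]]}
wrist {'fx': 306.412, 'fy': 306.412, 'cx': 322.177, 'cy': 198.831, 'extrinsics': [[0.436, -0.859, -0.27, 346.203], [-0.9, -0.416, -0.13, -526.236], [-0.001, 0.299, -0.954, 385.089], [0.0, 0.0, 0.0, 1.0]]}
```

View pics/top0.png

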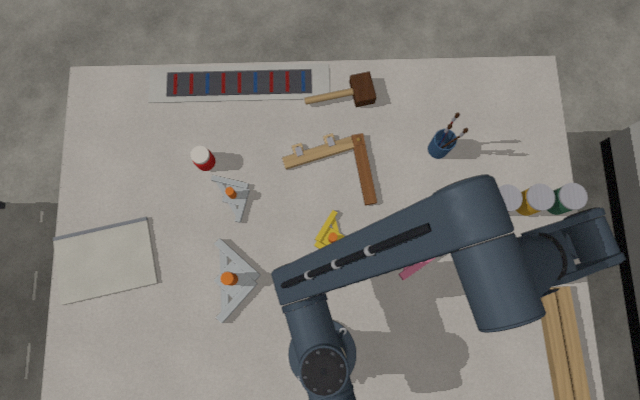

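View pics/side0.png

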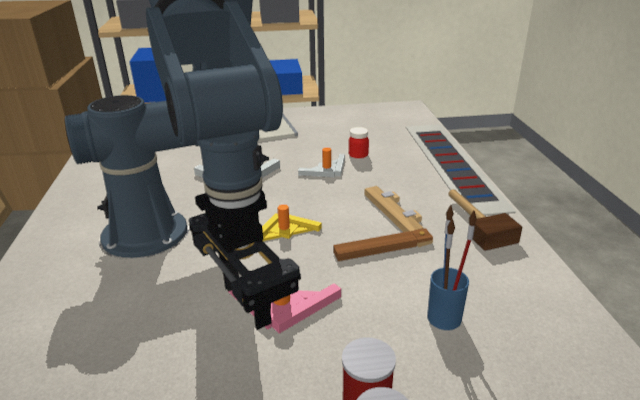

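View pics/wrist0.png

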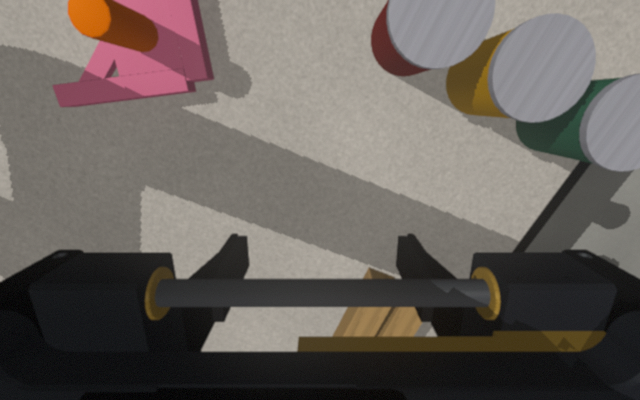

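Candidates in the top view: small grey square (knob 230,192), large grey square (229,279), yellow (333,238) and pink (about 412,270). The description (not pink or yellow, smaller of its own colour) picks the small grey one at (230,192). I'll check it in a crop and measure.

```bash
cat > h.py <<'E'
from workcell import sensors, viewer, manip, nets
import cv2,numpy as np
from scipy.spatial.transform import Rotation as R
def pix2w(m,u,v,z):
    "pixel rays to world plane height z"
    u=np.atleast_1d(u).astype(float);v=np.atleast_1d(v).astype(float)
    r=np.stack([(u-m['cx'])/m['fx'],(v-m['cy'])/m['fy'],np.ones_like(u)],-1)
    E=np.array(m['extrinsics']); rw=r@E[:3,:3].T; o=E[:3,3]
    t=(z-o[2])/rw[:,2]
    return o+rw*t[:,None]
def w2pix(m,P):
    E=np.array(m['extrinsics']); P=np.atleast_2d(P)
    c=(P-E[:3,3])@E[:3,:3]
    return np.stack([m['fx']*c[:,0]/c[:,2]+m['cx'],m['fy']*c[:,1]/c[:,2]+m['cy']],-1)
def cloud(m,d):
    v,u=np.mgrid[:d.shape[0],:d.shape[1]]
    c=np.stack([(u-m['cx'])/m['fx']*d,(v-m['cy'])/m['fy']*d,d],-1)
    E=np.array(m['extrinsics']); return c@E[:3,:3].T+E[:3,3]
def rot(q): return R.from_quat([q[1],q[2],q[3],q[0]])
E
python3 - <<'E'
from h import *
im=cv2.imread("pics/top0.png")
a=cv2.resize(im[150:340,180:280],None,fx=3,fy=3,interpolation=cv2.INTER_CUBIC)
b=cv2.resize(im[110:225,270:390],None,fx=4,fy=4,interpolation=cv2.INTER_CUBIC)
b=cv2.resize(b,(480,460)); 
c=np.zeros((570,780,3),np.uint8); c[:570,:300]=a; c[:460,300:]=b
cv2.imwrite("pics/crop0.png",c)
m=viewer.camera_model("top"); d=np.load("pics/top0_d.npy"); P=cloud(m,d)
for l in ["square","square_knob","fixed_bar","loose_bar","corner_pin","brush_jar","paint_jar"]:
    for r in nets.trace("top",l)[:4]:
        reg=r["region"]; w=np.median(P[reg],0)
        print(l,round(r["score"],2),np.round(r["rect"],1),reg.sum(),np.round(w))
E
```

```text
square 0.94 [328.  229.4  30.4  39.5] 593 [367. -32.  15.]
square 0.93 [236.5 279.7  39.7  85. ] 1879 [229. 272.  22.]
square 0.55 [230.2 197.5  33.   48.4] 837 [500. 267.  15.]
square 0.53 [413.9 269.4  30.4  16.1] 229 [ 245. -286.   24.]
square_knob 0.96 [228.9 199.4  36.3  44.5] 926 [501. 268.  14.]
square_knob 0.76 [411.9 271.1  26.1  15.1] 233 [ 245. -284.   24.]
square_knob 0.67 [235.6 280.1  44.3  81.9] 1989 [228. 272.  22.]
square_knob 0.67 [330.1 228.2  26.7  33.7] 554 [367. -33.  15.]
fixed_bar 0.75 [329.4 168.   98.6  73.6] 2129 [627. -94.  21.]
loose_bar 0.9 [363.1 168.6  25.9  72.5] 931 [ 577. -153.   21.]
corner_pin 0.89 [365.1 170.2  24.2  67.4] 925 [ 571. -153.   21.]
corner_pin 0.4 [230.7 198.2  41.6  47.5] 934 [501. 268.  14.]
brush_jar 0.86 [448.6 135.4  35.9  45.4] 685 [ 637. -405.   67.]
paint_jar 0.83 [202.2 159.4  26.3  23.7] 489 [610. 363.  80.]
```

View pics/crop0.png

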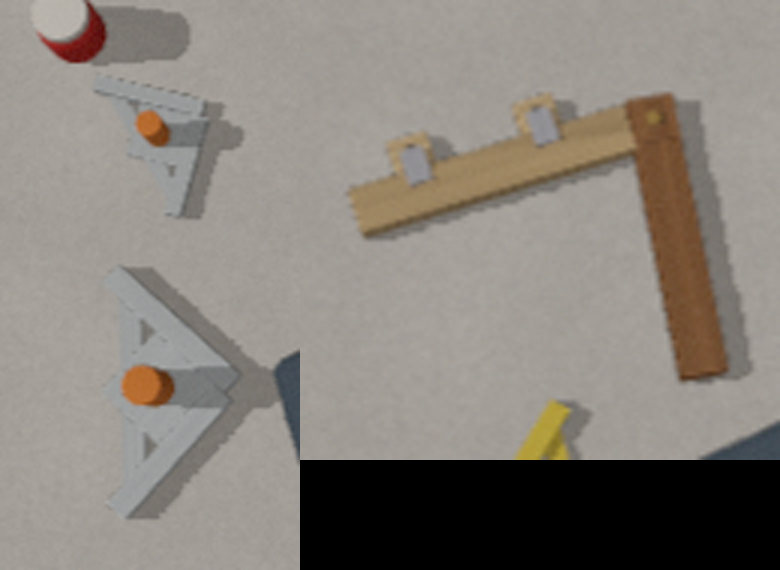

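```bash
python3 - <<'E'
from h import *
im=cv2.imread("pics/top0.png"); hsv=cv2.cvtColor(im,cv2.COLOR_BGR2HSV)
m=viewer.camera_model("top")
def rect(mask,z,n):
    P=pix2w(m,*np.nonzero(mask)[::-1],z)[:,:2]
    (c,s,a)=cv2.minAreaRect(P.astype(np.float32)); print(n,mask.sum(),np.round(c,1),np.round(s,1),round(a,2))
    print(np.round(cv2.boxPoints((c,s,a)),1).tolist())
H,S,V=cv2.split(hsv)
win=np.zeros(H.shape,bool); win[120:215,275:385]=1
print(hsv[155,320],hsv[180,366],hsv[192,231],hsv[181,230],hsv[230,300])
lo=win&(H<14)&(S>110); fx=win&(H>=10)&(H<25)&(S>70)&(S<150)&~lo
def big(mk):
    mk=cv2.morphologyEx(mk.astype(np.uint8),cv2.MORPH_OPEN,np.ones((3,3)))
    n,l,st,_=cv2.connectedComponentsWithStats(mk); return l==1+np.argmax(st[1:,4])
lo=big(lo);fx=big(fx)
rect(lo,22,"loose");rect(fx,22,"fixed")
# knob
win[:]=0; win[170:225,205:260]=1
kn=win&(H<15)&(S>150); v,u=np.nonzero(kn); print("knob",kn.sum(),u.mean(),v.mean())
print(pix2w(m,u.mean(),v.mean(),44))
ov=im.copy(); ov[lo]=(255,0,0); ov[fx]=(0,255,0); ov[kn]=(255,0,255)
cv2.imwrite("pics/ov0.png",cv2.resize(ov[110:230,190:390],None,fx=4,fy=4,interpolation=cv2.INTER_NEAREST))
for n,u,v in (("corner",248.3,185),("a",211.7,176.7),("b",238.3,221.7)): print(n,pix2w(m,u,v,18))
E
```

```text
[ 18  97 157] [ 13 148 119] [ 13 188 182] [ 90   7 156] [ 15  16 162]
loose 12 [ 654.7 -143.2] [ 6.6 10.5] 87.41
[[649.2999877929688, -146.3000030517578], [659.7999877929688, -146.8000030517578], [660.0999755859375, -140.1999969482422], [649.5999755859375, -139.6999969482422]]
fixed 856 [635.5  -8.2] [ 44.8 240.3] 16.31
[[580.2999877929688, 100.80000305175781], [647.7999877929688, -129.8000030517578], [690.7999877929688, -117.19999694824219], [623.2999877929688, 113.30000305175781]]
knob 82 229.82926829268294 191.890243902439
[[503.61520977 277.97668057  44.        ]]
corner [[531.02765519 223.09070978  18.        ]]
a [[562.17371768 342.6053872   18.        ]]
b [[410.9438494  254.75122858  18.        ]]
```

View pics/ov0.png

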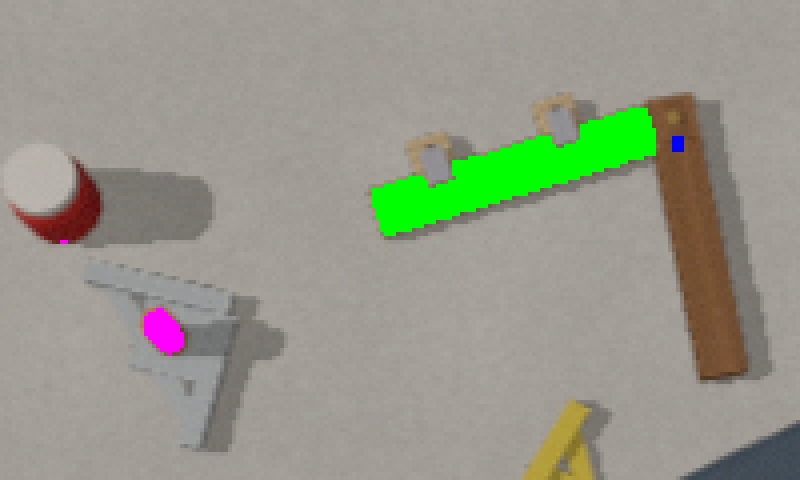

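The top view confirms it: the target is the small grey square (knob about world 502,279, x axis about 75°). The fixed bar is green at about 106°, and the loose bar leans in. I'll move to a viewing hover near the square.

```bash
python3 -m crank '36 -47 0 0 0 0; 73 -93 0 0 0 0; 109 -140 0 0 0 0; 146 -187 0 0 0 0; 182 -233 0 0 0 0; 219 -280 0 0 0 0; 255 -327 0 0 0 0; 292 -373 0 0 0 0' && python3 -m crank '36 -47 0 0 0 0; 73 -93 0 0 0 0; 109 -140 0 0 0 0; 146 -187 0 0 0 0; 182 -233 0 0 0 0; 219 -280 0 0 0 -0.08; 219 -280 0 0 0 -0.08'
python3 - <<'E'
from h import *
s=sensors.sense(); print(s['tool_pos'],s['ee_rot'],s['clock'],s['ft_force'],s['q'])
im,d=viewer.grab_frame("wrist"); cv2.imwrite("pics/w1.png",im[:,:,::-1]); np.save("pics/w1_d.npy",d)
m=viewer.camera_model("wrist"); np.save("pics/w1_m.npy",m,allow_pickle=True)
im,d=viewer.grab_frame("top"); cv2.imwrite("pics/top1.png",im[:,:,::-1]); np.save("pics/top1_d.npy",d)
E
```

```text
clock: 1.5
tool_pos: [373.0, -98.0, 248.0]
ee_rot: [0.001, 0.975, 0.223, 0.001]
ft_force: [1.8, 0.1, -0.2]
opening: 87.3
clock: 2.38
tool_pos: [448.6, 251.6, 247.8]
ee_rot: [-0.0, 0.964, 0.265, 0.001]
ft_force: [-0.6, -0.6, 0.0]
opening: 87.5
[448.61369137 251.62451144 247.82078058] [-3.89340252e-04  9.64210101e-01  2.65135297e-01  1.41578850e-03] 2.375 [-0.59106255 -0.61273417  0.00111898] [2.93260899e-01 3.77847568e-01 1.70870466e+00 8.15064826e-04
 1.05219047e+00 1.32696516e+00]
```

View pics/w1.png

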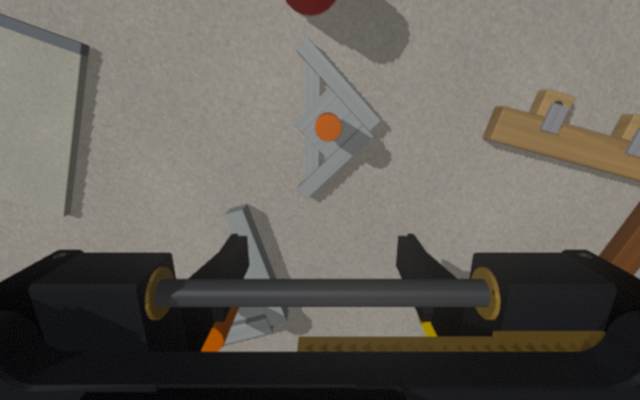

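View pics/top1.png

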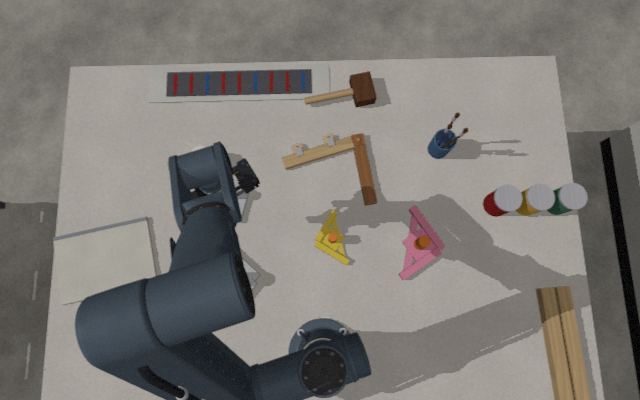

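The wrist view shows the small grey square with its knob at (328,127), its corner at (381,124), and leg ends near (303,43) and (303,195). The large one is at lower left, and the red paint jar is at the top (310,5).

```bash
python3 - <<'E'
from h import *
im=cv2.imread("pics/w1.png"); hsv=cv2.cvtColor(im,cv2.COLOR_BGR2HSV); m=np.load("pics/w1_m.npy",allow_pickle=True).item()
H,S,V=cv2.split(hsv); win=np.zeros(H.shape,bool); win[90:160,300:360]=1
kn=win&(H<15)&(S>150); v,u=np.nonzero(kn); print("knob",kn.sum(),u.mean(),v.mean(),u.min(),u.max(),v.min(),v.max())
for z in (70,62): print(z,pix2w(m,u.mean(),v.mean(),z))
d=np.load("pics/w1_d.npy"); P=cloud(m,d); print(np.median(P[kn],0)); 
# square top plane
z=P[...,2]; roi=np.zeros_like(win); roi[30:205,280:395]=1
top=roi&(z>15)&(z<22); print(top.sum(),np.median(z[top]), 'table',np.median(z[200:230,100:200]), np.median(z[20:40,440:500]))
ov=im.copy(); ov[top]=(0,0,255); cv2.imwrite("pics/ov1.png",cv2.resize(np.hstack([im[20:220,260:420],ov[20:220,260:420]]),None,fx=2.5,fy=2.5))
Q=P[top][:,:2]
np.save("pics/sqtop.npy",Q)
E
```

```text
knob 549 327.976320582878 126.83970856102003 316 341 114 140
70 [[501.52580953 274.42767956  70.        ]]
62 [[501.10061587 273.99177967  62.        ]]
[501.61504675 274.44899694  70.47495021]
3221 18.467122629615005 table 0.5298634729634841 0.4615987192742921
```

View pics/ov1.png

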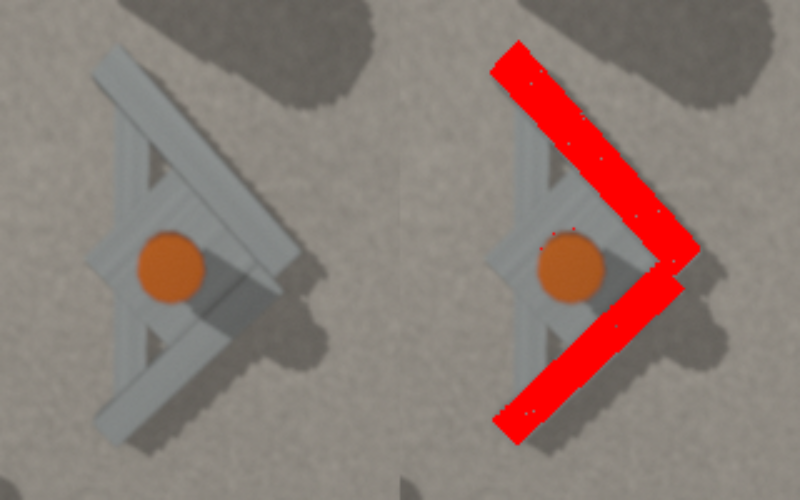

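```bash
python3 - <<'E'
from h import *
from scipy.optimize import minimize
Q=np.load("pics/sqtop.npy")
def pred(p,Q):
    c,s=np.cos(p[2]),np.sin(p[2]); D=Q-p[:2]; x=D[:,0]*c+D[:,1]*s; y=-D[:,0]*s+D[:,1]*c
    return x,y
# fit by model mask IoU on a grid
g=np.stack(np.meshgrid(np.arange(390,600,1.),np.arange(200,370,1.),indexing='ij'),-1).reshape(-1,2)
from scipy.spatial import cKDTree
occ=cKDTree(Q).query(g)[0]<0.9
def soft(x,a,b,k=1.5): return 1/(1+np.exp(-np.clip((x-a)/k*2,-50,50)))/(1+np.exp(-np.clip((b-x)/k*2,-50,50)))
def cost(p):
    x,y=pred(p,g); M=np.maximum(soft(x,8,130)*soft(y,0,18),soft(x,0,18)*soft(y,18,130)); return ((M-occ)**2).sum()
r=minimize(cost,[531,223,np.radians(75.3)],method='Nelder-Mead',options=dict(xatol=.01,fatol=.1,maxiter=2000)); p=r.x
print(p[:2],np.degrees(p[2]),r.fun,occ.sum())
c,s=np.cos(p[2]),np.sin(p[2]); print("knob",p[0]+48*c-48*s,p[1]+48*s+48*c)
# refine: loose/fixed bars seen in top1 depth
m=viewer.camera_model("top"); d=np.load("pics/top1_d.npy"); P=cloud(m,d); z=P[...,2]
print(np.median(z[100:130,380:420]))
im=cv2.imread("pics/top1.png"); 
w=np.zeros(z.shape,bool); w[120:215,270:390]=1
t=w&(z>14)&(z<30); print(t.sum(),np.median(z[t]))
ov=im.copy(); ov[t]=(0,0,255); cv2.imwrite("pics/ov2.png",cv2.resize(ov[110:220,260:400],None,fx=5,fy=5,interpolation=cv2.INTER_NEAREST))
np.save("pics/frtop.npy",P[t])
E
```

```text
[535.29258559 215.72304679] 74.597415453594 208.54555179298683 4401
knob 501.7653623320989 274.7478322621559
-0.01902018248517834
1904 21.62464185460999
```

View pics/ov2.png

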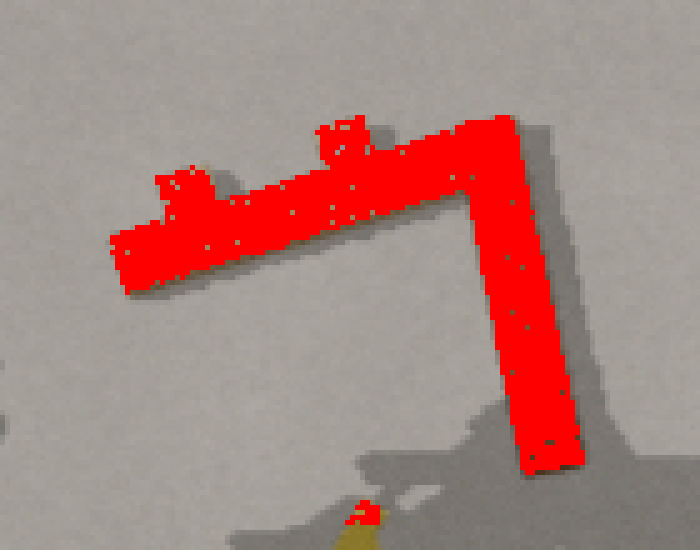

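```bash
cat >> h.py <<'E'
from scipy.optimize import minimize
from scipy.spatial import cKDTree
def soft(x,a,b,k=1.5): return 1/(1+np.exp(-np.clip((x-a)/k*2,-50,50)))/(1+np.exp(-np.clip((b-x)/k*2,-50,50)))
def loc(p,a,g):
    c,s=np.cos(a),np.sin(a); D=g-p; return D[:,0]*c+D[:,1]*s, -D[:,0]*s+D[:,1]*c
def fitframe(P,rad=1.8,p0=(647,-128,1.855,0.1)):
    P=P[:,:2]; lo=P.min(0)-30; hi=P.max(0)+30
    g=np.stack(np.meshgrid(np.arange(lo[0],hi[0],1.5),np.arange(lo[1],hi[1],1.5),indexing='ij'),-1).reshape(-1,2)
    dist=cKDTree(P).query(g)[0]; occ=dist<rad
    def cost(p):
        x,y=loc(p[:2],p[2],g); ang=p[2]-p[3]  # lean inward = loose y turned clockwise (toward +x)
        c,s=np.cos(p[2]),np.sin(p[2]); pin=np.array([p[0]-20*c+20*s,p[1]-20*s-20*c])
        X,Y=loc(pin,ang,g)
        M=np.maximum(soft(x,-10,240)*soft(y,-40,0),soft(X,-20,20)*soft(Y,-20,220))
        w=~((y<-38)&(x>20)) # ignore cleats
        return (((M-occ)**2)*w).sum()
    r=minimize(cost,p0,method='Nelder-Mead',options=dict(xatol=.005,fatol=.05,maxiter=4000)); return r.x,r.fun,occ.sum()
E
python3 - <<'E'
from h import *
P=np.load("pics/frtop.npy"); P=P[P[:,0]>455] if False else P
# drop yellow bit: keep largest cluster
P=P[~((P[:,0]<455)&(P[:,1]>-110))]
for rad in (1.6,2.0,2.5):
    p,f,n=fitframe(P,rad); print(rad,np.round(p[:2],1),np.degrees(p[2:]),f,n)
    c,s=np.cos(p[2]),np.sin(p[2]); print(" home knob",p[0]+48*c-48*s,p[1]+48*s+48*c)
E
```

```text
1.6 [ 649.3 -123.1] [105.68965523   6.05052066] 3114.913141340042 6136
 home knob 590.1432023761929 -89.9008624146247
2.0 [ 651.3 -125.6] [106.52605568   8.25844615] 1347.8701745609956 8274
 home knob 591.6519766842231 -93.2397974624655
2.5 [ 651.4 -125.5] [106.72957363   8.3647757 ] 533.0105940879695 9613
 home knob 591.6462797955011 -93.3405186062514
```

```bash
python3 -m crank '29 4 20 0 0 0; 57 7 50 0 0 0; 57 7 90 0 0 0; 57 7 120 0 0 0; 57 7 120 0 0 0; 57 7 120 0 0 0' 1 15; python3 - <<'E'
from h import *
s=sensors.sense(); print(s['tool_pos'],s['ee_rot'],s['ft_force'])
E
```

```text
clock: 3.22
tool_pos: [501.3, 269.8, 128.7]
ee_rot: [0.0, 0.965, 0.261, 0.001]
ft_force: [0.7, 0.5, -0.2]
opening: 87.0
[501.25506636 269.80512075 128.6655959 ] [2.50835453e-05 9.65214680e-01 2.61457636e-01 7.24938951e-04] [ 0.70132206  0.47992056 -0.24365994]
```

```bash
python3 -m crank '3 -4 20 0 0 0; 3 -4 50 0 0 0; 3 -4 70 0 0 0; 3 -4 75 0 0 0; 3 -4 75 0 0 0' 1 15; python3 -m crank '0 0 0 0 0 0; 0 0 0 0 0 0; 0 0 0 0 0 0; 0 0 0 0 0 0; 0 0 0 0 0 0; 0 0 0 0 0 0; 0 0 0 0 0 0; 0 0 0 0 0 0' -1 25
```

```text
clock: 3.85
tool_pos: [501.9, 275.8, 53.7]
ee_rot: [-0.0, 0.965, 0.262, 0.001]
ft_force: [0.1, 0.4, -0.2]
opening: 87.1
clock: 4.85
tool_pos: [501.0, 275.7, 52.5]
ee_rot: [-0.0, 0.965, 0.262, -0.0]
ft_force: [0.2, 0.1, -0.3]
opening: 27.2
```

```bash
python3 -m crank '0 0 -10 0 0 0; 0 0 -25 0 0 0; 0 0 -45 0 0 0; 0 0 -65 0 0 0; 0 0 -75 0 0 0; 0 0 -75 0 0 0; 0 0 -75 0 0 0' -1 25
python3 - <<'E'
from h import *
for n in ("wrist","side"):
    im,d=viewer.grab_frame(n); cv2.imwrite(f"pics/{n}3.png",im[:,:,::-1])
print(sensors.sense()['tool_pos'],sensors.sense()['wrist_torque'])
E
```

```text
clock: 5.72
tool_pos: [500.5, 275.4, 127.1]
ee_rot: [0.0, 0.965, 0.262, -0.001]
ft_force: [0.2, 0.4, -4.0]
opening: 27.4
[500.41414986 275.442985   126.74691579] [0.00812996 0.06248791 0.03023498]
```

View pics/side3.png

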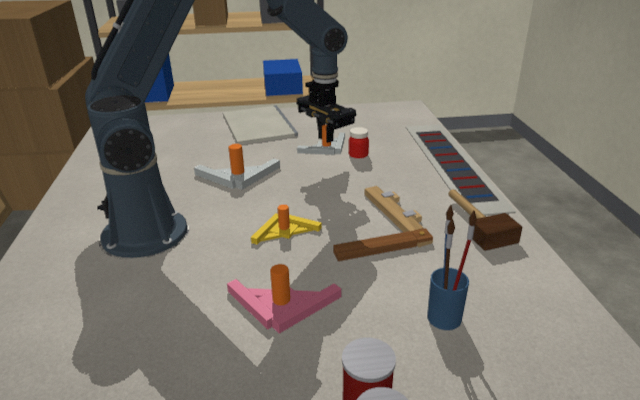

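View pics/wrist3.png

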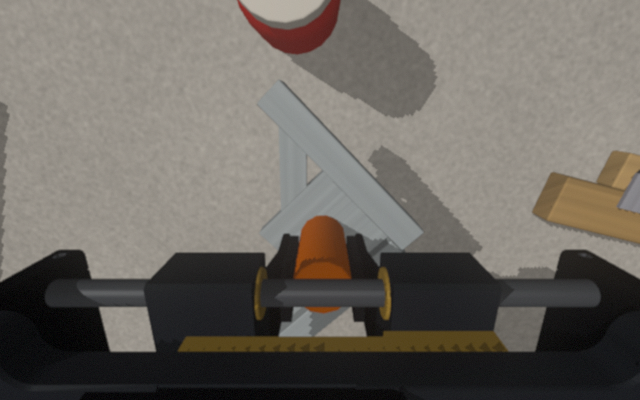

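The square is lifted (wrist about 4 N down) and hanging level; the x leg is visible in the wrist view. Next I move it above the pre-place point, 40/15 mm off home, turning by 0.56.

```bash
python3 -m crank '-14 40 0 0 0 -0.07; -30 86 0 0 0 -0.15; -47 135 0 0 0 -0.23; -64 184 0 0 0 -0.32; -81 232 0 0 0 -0.40; -95 272 0 0 0 -0.48; -106 303 0 0 0 -0.53; -112 322 0 0 0 -0.56' && python3 -m crank '0 0 0 0 0 0; 0 0 0 0 0 0; 0 0 0 0 0 0'
python3 - <<'E'
from h import *
s=sensors.sense(); print(s['tool_pos'],s['ee_rot'],s['ft_force'])
for n in ("wrist","top","side"):
    im,d=viewer.grab_frame(n); cv2.imwrite(f"pics/{n}4.png",im[:,:,::-1]); np.save(f"pics/{n}4_d.npy",d); np.save(f"pics/{n}4_m.npy",viewer.camera_model(n),allow_pickle=True)
E
```

```text
clock: 6.82
tool_pos: [567.5, -60.7, 126.8]
ee_rot: [-0.0, 0.855, 0.518, -0.0]
ft_force: [0.8, 1.0, -3.3]
opening: 27.6
clock: 7.2
tool_pos: [566.8, -57.5, 127.3]
ee_rot: [-0.001, 0.855, 0.519, -0.0]
ft_force: [-0.6, -0.4, -2.8]
opening: 27.6
[566.84029108 -57.52295584 127.2758186 ] [-5.53809979e-04  8.54645719e-01  5.19211187e-01 -3.63845975e-04] [-0.5525141  -0.37054289 -2.82134642]
```

View pics/wrist4.png

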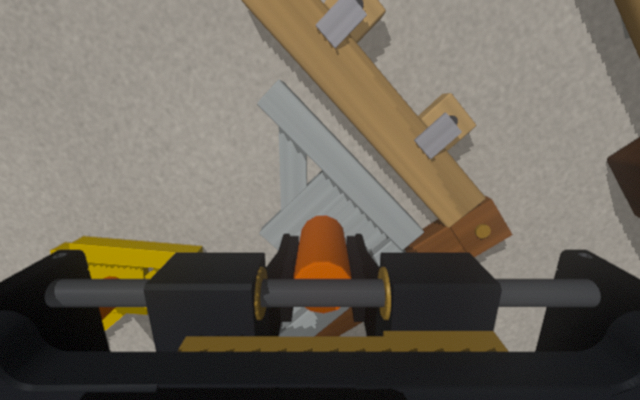

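View pics/top4.png

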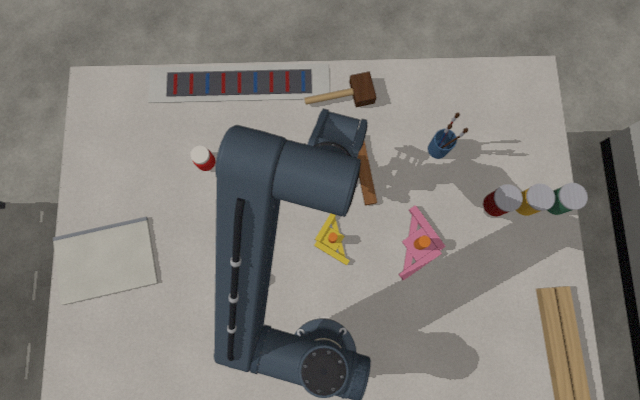

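View pics/side4.png

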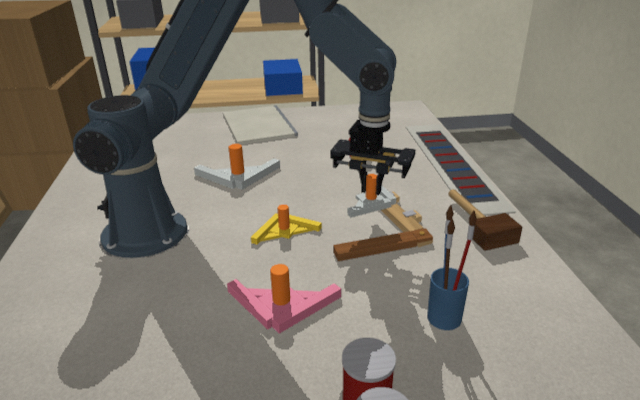

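The wrist view shows the held square's x leg (around (345,165)), the fixed bar (inner edge (245,5) to (410,235)) and the brass pin at (484,231). I'll measure those lines by depth.

```bash
cat >> h.py <<'E'
def edge(P,mask,sgn_dir,along,lo,hi,step=4):
    """extreme points of mask in direction sgn_dir binned along 'along' -> line fit (TLS): point, dir angle deg, rms"""
    X=P[mask][:,:2]; t=X@along; n=X@sgn_dir; pts=[]
    for a in np.arange(lo,hi,step):
        k=(t>=a)&(t<a+step)
        if k.sum()>5: i=np.where(k)[0]; pts.append(X[i[np.argmax(n[i])]])
    pts=np.array(pts); v=cv2.fitLine(pts.astype(np.float32),cv2.DIST_HUBER,0,.01,.01).ravel()
    return v[2:],np.degrees(np.arctan2(v[1],v[0]))%180,pts
E
python3 - <<'E'
from h import *
im=cv2.imread("pics/wrist4.png"); m=np.load("pics/wrist4_m.npy",allow_pickle=True).item(); d=np.load("pics/wrist4_d.npy"); P=cloud(m,d); z=P[...,2]
roi=np.zeros(z.shape,bool); roi[:245,230:520]=1
fx=roi&(z>18)&(z<27); sq=roi&(z>85)&(z<98); 
hs=np.histogram(z[roi],bins=np.arange(-5,160,5)); print(list(zip(hs[1].astype(int),hs[0])))
fa=np.radians(106.7); ex=np.array([np.cos(fa),np.sin(fa)]); ey=np.array([-ex[1],ex[0]])
c0=np.array([651.4,-125.5])
t0=c0@ex
c,a,pts=edge(P,fx,ey,ex,t0+15,t0+200); print("fixed inner edge",a,c,"y off in prelim frame",(c-c0)@ey, len(pts)); print(np.round([[(p-c0)@ex,(p-c0)@ey] for p in pts[::5]],1).tolist())
X=P[sq][:,:2]; print("sq z",np.median(z[sq]),sq.sum())
t=X@ex; print("sq x range",t.min()-t0,t.max()-t0)
c2,a2,pts2=edge(P,sq,-ey,ex,t0+55,t0+165); print("sq x leg outer",a2,c2,(c2-c0)@ey); print(np.round([[(p-c0)@ex,(p-c0)@ey] for p in pts2[::4]],1).tolist())
hsv=cv2.cvtColor(im,cv2.COLOR_BGR2HSV); 
q=im[215:245,465:500]; cv2.imwrite("pics/pin.png",cv2.resize(im[180:260,400:520],None,fx=5,fy=5))
ov=im.copy(); ov[fx]=(0,255,0); ov[sq]=(0,0,255); cv2.imwrite("pics/ov4.png",ov)
E
```

```text
[(np.int64(-5), np.int64(1629)), (np.int64(0), np.int64(33753)), (np.int64(5), np.int64(167)), (np.int64(10), np.int64(200)), (np.int64(15), np.int64(1759)), (np.int64(20), np.int64(16877)), (np.int64(25), np.int64(2535)), (np.int64(30), np.int64(0)), (np.int64(35), np.int64(0)), (np.int64(40), np.int64(0)), (np.int64(45), np.int64(0)), (np.int64(50), np.int64(0)), (np.int64(55), np.int64(0)), (np.int64(60), np.int64(0)), (np.int64(65), np.int64(0)), (np.int64(70), np.int64(0)), (np.int64(75), np.int64(71)), (np.int64(80), np.int64(1863)), (np.int64(85), np.int64(3833)), (np.int64(90), np.int64(6453)), (np.int64(95), np.int64(441)), (np.int64(100), np.int64(189)), (np.int64(105), np.int64(282)), (np.int64(110), np.int64(302)), (np.int64(115), np.int64(210)), (np.int64(120), np.int64(142)), (np.int64(125), np.int64(84)), (np.int64(130), np.int64(0)), (np.int64(135), np.int64(0)), (np.int64(140), np.int64(0)), (np.int64(145), np.int64(0)), (np.int64(150), np.int64(0))]
fixed inner edge 106.469574 [621.65845 -18.24434] y off in prelim frame -2.3339137161621295 47
[[17.2, -1.8], [38.6, -2.1], [58.6, -2.4], [78.0, -2.1], [98.9, -2.3], [118.0, -2.6], [135.7, -2.4], [155.7, -2.5], [177.2, -2.6], [196.7, -2.6]]
sq z 93.40894799646168 10671
sq x range 51.47348293974571 173.47904106004856
sq x leg outer 106.87742 [610.50464  -29.622833] 11.619184536469007
[[55.8, 11.5], [72.6, 11.5], [89.8, 11.6], [106.0, 11.6], [120.3, 11.7], [137.0, 11.7], [153.6, 11.8]]
```

View pics/ov4.png

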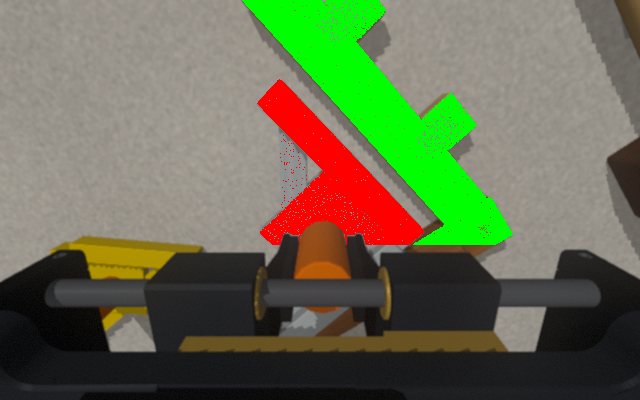

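View pics/pin.png

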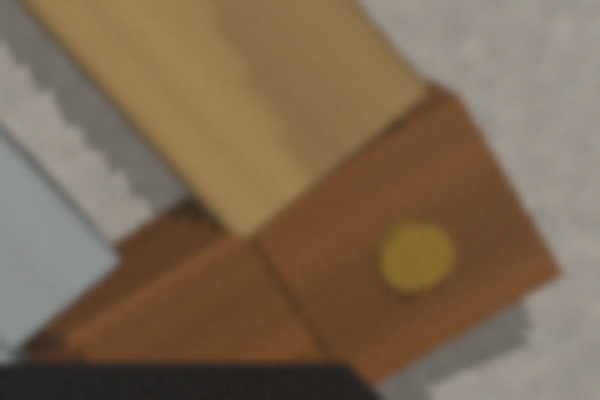

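```bash
python3 - <<'E'
from h import *
m=np.load("pics/wrist4_m.npy",allow_pickle=True).item(); d=np.load("pics/wrist4_d.npy"); P=cloud(m,d); z=P[...,2]
pin=pix2w(m,483.4,231.4,22)[0]; print("pin",pin, P[231,483])
fa=np.radians(106.5); ex=np.array([np.cos(fa),np.sin(fa)]); ey=np.array([-ex[1],ex[0]])
c=pin[:2]+20*ex+20*ey; print("corner from pin",c)
e=np.array([621.66,-18.24]); print("pin y rel. to inner edge",(pin[:2]-e)@ey)
# corner: x from pin, y from edge
cc=e+ex*((c-e)@ex); print("corner",cc,"home knob",cc+48*ex+48*ey)
roi=np.zeros(z.shape,bool); roi[:245,230:520]=1
sq=roi&(z>90)&(z<97); X=P[sq]; t=(X[:,:2]-cc)@ex; n=(X[:,:2]-cc)@ey; k=(n<9+16)&(n>9)
A=np.c_[t,n,np.ones(len(t))][k]; r=np.linalg.lstsq(A,X[k,2],rcond=None)[0]; print("plane slopes",r, "range",t[k].min(),t[k].max(),n[k].min())
E
```

```text
pin [ 679.32346352 -142.40189629   22.        ] [ 677.92620996 -139.31854973   25.96472793]
corner from pin [ 654.46676193 -128.90580849]
pin y rel. to inner edge -20.024983032257587
corner [ 654.44280771 -128.91290405] home knob [594.78672389 -96.52229332]
plane slopes [-1.06505354e-04  2.99188258e-02  9.33555047e+01] range 55.5603609169844 177.56777089347506 13.649543317319514
```

```bash
python3 -m crank '0 0 20 0 0 0; 0 0 40 0 0 0; 0 0 58 0 0 0; 0 0 68 0 0 0; 0 0 72 0 0 0; 0 0 74 0 0 0; 0 0 74 0 0 0; 0 0 74 0 0 0' -1 20; python3 -m crank '0 0 0 0 0 0; 0 0 0 0 0 0'
python3 - <<'E'
from h import *
s=sensors.sense(); print(s['tool_pos'],s['ee_rot'],s['ft_force'],s['wrist_torque'])
E
```

```text
clock: 8.35
tool_pos: [567.8, -58.8, 54.0]
ee_rot: [0.0, 0.855, 0.519, 0.0]
ft_force: [0.3, -0.4, -3.4]
opening: 27.2
clock: 8.6
tool_pos: [567.6, -58.8, 53.8]
ee_rot: [0.0, 0.855, 0.519, 0.0]
ft_force: [0.1, -0.3, -4.2]
opening: 27.4
[567.58469036 -58.77775042  53.77968739] [1.71564651e-04 8.54921361e-01 5.18757563e-01 1.64308379e-04] [ 0.11607712 -0.28697457 -4.18266133] [ 0.00242228  0.02417874 -0.00974342]
```

```bash
python3 -m crank '0 0 0.7 0 0 0; 0 0 1.4 0 0 0; 0 0 1.4 0 0 0' -1 15; python3 -m crank '2 2 0 0 0 0; 4 4 0 0 0 0; 6 6 0 0 0 0; 7 7 0 0 0 0; 7 7 0 0 0 0; 7 7 0 0 0 0'; python3 - <<'E'
from h import *
im,d=viewer.grab_frame("wrist"); cv2.imwrite(f"pics/w5.png",im[:,:,::-1]);m=viewer.camera_model("wrist"); P=cloud(m,d); z=P[...,2]
np.save("pics/w5_d.npy",d); np.save("pics/w5_m.npy",m,allow_pickle=True)
roi=np.zeros(z.shape,bool); roi[:245,200:560]=1
print([int(((z>a)&(z<=a+1)&roi).sum()) for a in range(14,28)])
E
```

```text
clock: 8.98
tool_pos: [567.5, -58.7, 52.5]
ee_rot: [0.0, 0.855, 0.519, 0.0]
ft_force: [-0.4, 0.0, 0.3]
opening: 27.7
clock: 9.72
tool_pos: [577.1, -55.7, 52.4]
ee_rot: [0.0, 0.855, 0.519, 0.0]
ft_force: [-2.4, -0.4, 4.8]
opening: 27.7
[79, 96, 118, 627, 3718, 4166, 779, 1504, 9357, 10688, 1997, 1342, 1521, 318]
```

View pics/w5.png

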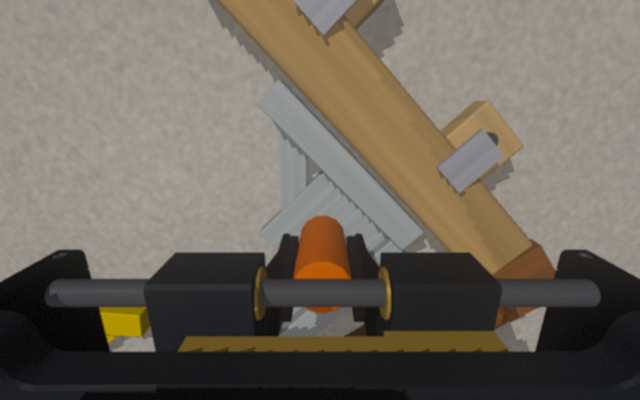

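The square lies flat with its x leg parallel to the fixed bar and a gap of about 3–4 mm. I'll close the gap gently while watching the force.

```bash
python3 -m crank '0.7 0.7 -0.5 0 0 0; 1.4 1.4 -0.5 0 0 0; 2.1 2.1 -0.5 0 0 0; 2.1 2.1 -0.5 0 0 0; 2.1 2.1 -0.5 0 0 0' -1 15; python3 -m crank '0.7 0.7 0 0 0 0; 1.4 1.4 0 0 0 0; 1.4 1.4 0 0 0 0; 1.4 1.4 0 0 0 0'
```

```text
clock: 10.4
tool_pos: [580.0, -54.8, 52.5]
ee_rot: [0.0, 0.855, 0.519, 0.0]
ft_force: [-0.1, -0.7, 0.3]
opening: 27.6
clock: 10.9
tool_pos: [580.2, -54.3, 52.5]
ee_rot: [-0.001, 0.855, 0.519, -0.001]
ft_force: [-4.3, -2.1, 2.8]
opening: 27.6
```

```bash
python3 -m crank '0.5 0.5 0 0 0 0; 1 1 0 0 0 0; 1 1 0 0 0 0; 1 1 0 0 0 0';  python3 - <<'E'
from h import *
im,d=viewer.grab_frame("wrist"); cv2.imwrite(f"pics/w6.png",im[:,:,::-1]);m=viewer.camera_model("wrist"); P=cloud(m,d); z=P[...,2]
np.save("pics/w6_d.npy",d); np.save("pics/w6_m.npy",m,allow_pickle=True)
s=sensors.sense(); print(s['tool_pos'],s['ft_force'],s['wrist_torque'])
pinp=pix2w(m,0,0,22)
cv2.imwrite("pics/w6c.png",cv2.resize(im[60:300,240:560,::-1],None,fx=2.4,fy=2.4))
E
```

```text
clock: 11.4
tool_pos: [580.3, -54.2, 52.5]
ee_rot: [-0.001, 0.855, 0.519, -0.002]
ft_force: [-7.3, -2.8, 3.8]
opening: 27.8
[580.34656043 -54.23766087  52.56625927] [-7.49021897 -4.60554234  4.60780352] [-0.782012    0.98780214 -0.04742247]
```

View pics/w6c.png

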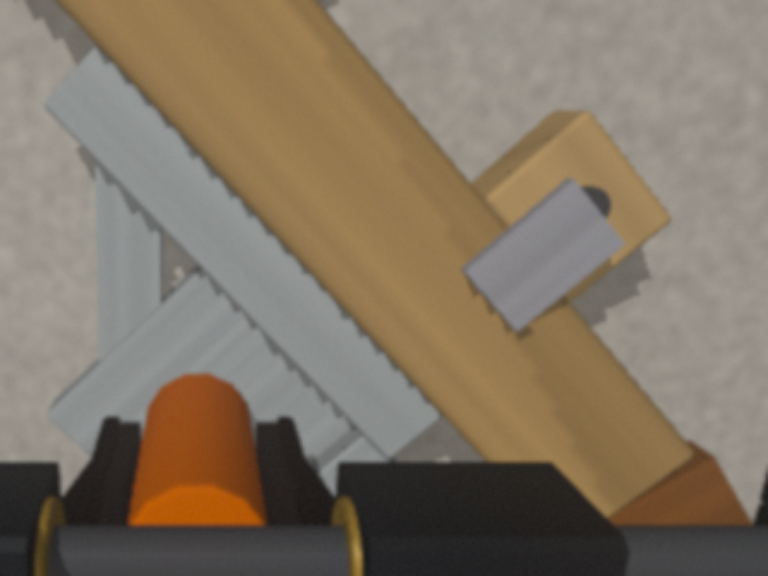

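It is flush on the fixed bar with about 8 N. Next I slide along the fixed bar toward the loose bar.

```bash
python3 -m crank '-2.2 2.1 0 0 0 0; -4.3 4.2 0 0 0 0; -6.5 6.2 0 0 0 0; -8.6 8.3 0 0 0 0; -10.8 10.4 0 0 0 0; -13 12.5 0 0 0 0; -13 12.5 0 0 0 0' -1 15;  python3 - <<'E'
from h import *
s=sensors.sense(); f=s['ft_force']; ex=np.array([-.284,.959,0]); ey=np.array([-.959,-.284,0]); print(f@ex,f@ey,f[2],(s['tool_pos']-[594.79,-96.5,0])@ex,(s['tool_pos']-[594.79,-96.5,0])@ey,s['wrist_torque'])
E
```

```text
clock: 12.32
tool_pos: [584.6, -69.2, 52.6]
ee_rot: [-0.003, 0.855, 0.519, -0.002]
ft_force: [-7.7, 2.3, 7.6]
opening: 27.7
4.371344082141624 6.696252513058511 7.603729245937737 29.07240441437244 2.034771066902487 [0.44110305 0.97921602 0.01843173]
```

```bash
python3 -m crank '-1 0.9 -0.5 0 0 0; -2 1.9 -0.5 0 0 0; -3 2.9 -0.5 0 0 0; -4 3.9 -0.5 0 0 0; -5 4.9 -0.5 0 0 0; -5.8 5.6 -0.5 0 0 0; -5.8 5.6 -0.5 0 0 0' -1 15;  cat > f.py <<'E'
from h import *
s=sensors.sense(); f=s['ft_force']; ex=np.array([-.284,.959,0]); ey=np.array([-.959,-.284,0]); print("fx %.1f fy %.1f fz %.1f  x %.2f y %.2f"%(f@ex,f@ey,f[2],(s['tool_pos']-[594.79,-96.5,0])@ex,(s['tool_pos']-[594.79,-96.5,0])@ey),np.round(s['wrist_torque'],2),"yaw %.2f"%np.degrees(2*np.arctan2(s['ee_rot'][2],s['ee_rot'][1])))
E
python3 f.py
```

```text
clock: 13.2
tool_pos: [586.6, -75.8, 52.8]
ee_rot: [-0.004, 0.855, 0.518, -0.002]
ft_force: [-7.0, 5.9, 5.9]
opening: 27.7
fx 7.7 fy 5.1 fz 5.9  x 22.22 y 1.94 [ 1.09  0.93 -0.04] yaw 62.45
```

```bash
python3 -m crank '0.7 0.7 0 0 0 0; 1.4 1.4 0 0 0 0; 0.7 2.1 0 0 0 0; 0 2.8 0 0 0 0; -0.8 3.5 0 0 0 0; -1.5 4.2 0 0 0 0; -1.5 4.2 0 0 0 0' -1 15;  python3 f.py; python3 -c "
from h import *
im,d=viewer.grab_frame('wrist'); cv2.imwrite('pics/w7.png',im[:,:,::-1]);im,d=viewer.grab_frame('side'); cv2.imwrite('pics/s7.png',cv2.resize(im[150:300,300:500,::-1],None,fx=4,fy=4))"
```

```text
clock: 14.08
tool_pos: [587.1, -77.3, 52.9]
ee_rot: [-0.007, 0.855, 0.518, -0.004]
ft_force: [-11.3, 9.5, 10.2]
opening: 27.5
fx 12.3 fy 8.2 fz 10.2  x 20.63 y 1.89 [ 1.66  1.44 -0.01] yaw 62.46
```

View pics/w7.png

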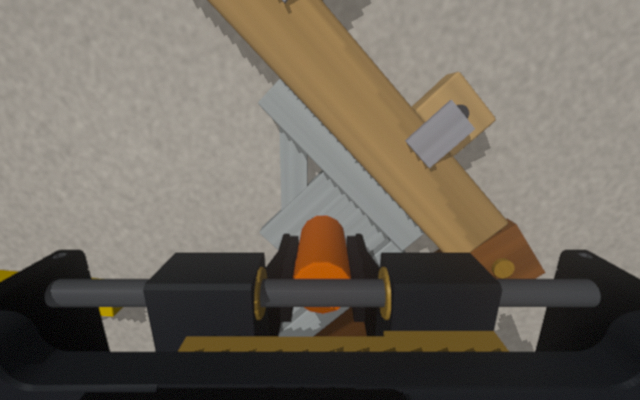

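View pics/s7.png

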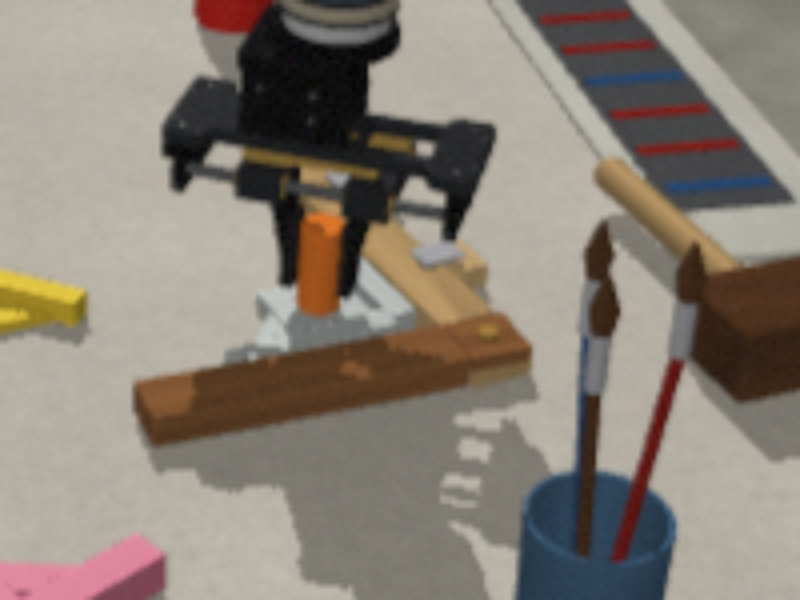

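Tip b now touches the loose bar, and the x leg is still flush on the fixed bar. I'll keep pushing along -x in small steps.

```bash
python3 -m crank '-0.4 1 -0.5 0 0 0; -0.8 2 -0.8 0 0 0; -1.5 2.7 -0.8 0 0 0; -2.2 3.4 -0.8 0 0 0; -3 4.1 -0.8 0 0 0; -3.7 4.8 -0.8 0 0 0; -4.4 5.5 -0.8 0 0 0; -4.4 5.5 -0.8 0 0 0' -1 15;  python3 f.py
```

```text
clock: 15.18
tool_pos: [589.1, -83.6, 53.1]
ee_rot: [-0.008, 0.855, 0.519, -0.005]
ft_force: [-10.6, 9.2, 8.7]
opening: 27.7
fx 11.9 fy 7.5 fz 8.7  x 14.00 y 1.82 [1.59 1.6  0.05] yaw 62.47
```

```bash
python3 -m crank '-0.7 0.7 0 0 0 0; -1.4 1.4 0 0 0 0; -2.1 2.1 0 0 0 0; -2.8 2.8 0 0 0 0; -3.5 3.5 0 0 0 0; -4.2 4.2 0 0 0 0; -4.2 4.2 0 0 0 0' -1 15;  python3 f.py; python3 -c "
from h import *
m=viewer.camera_model('wrist')
im,d=viewer.grab_frame('wrist'); cv2.imwrite('pics/w8.png',im[:,:,::-1]); np.save('pics/w8_d.npy',d); np.save('pics/w8_m.npy',m,allow_pickle=True)
im,d=viewer.grab_frame('top'); cv2.imwrite('pics/t8.png',cv2.resize(im[110:220,270:410,::-1],None,fx=5,fy=5))"
```

```text
clock: 16.05
tool_pos: [590.7, -89.2, 53.1]
ee_rot: [-0.008, 0.855, 0.519, -0.005]
ft_force: [-11.3, 9.9, 9.2]
opening: 27.4
fx 12.8 fy 8.1 fz 9.2  x 8.19 y 1.81 [1.56 1.65 0.05] yaw 62.47
```

View pics/w8.png

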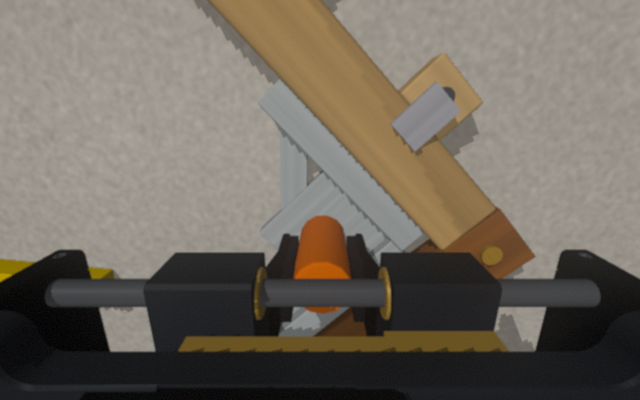

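View pics/t8.png

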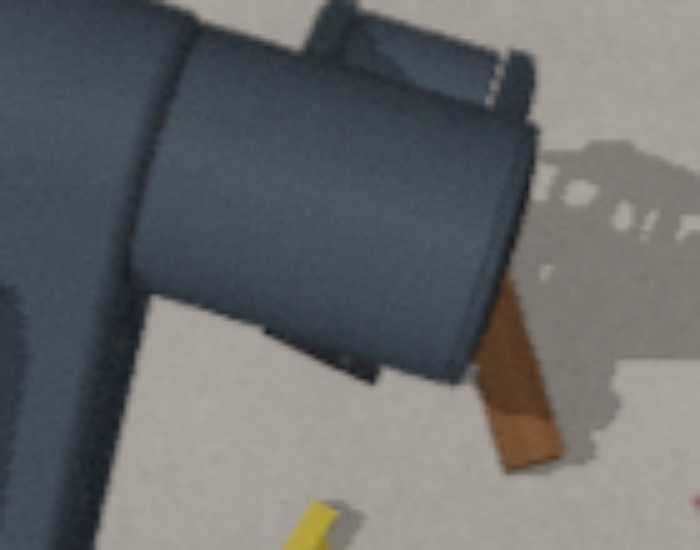

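```bash
cat > meas.py <<'E'
from h import *
import sys
def loose_top(tag):
    m=viewer.camera_model('top'); im,d=viewer.grab_frame('top'); im=im[:,:,::-1].copy(); P=cloud(m,d); z=P[...,2]
    hsv=cv2.cvtColor(im,cv2.COLOR_BGR2HSV); w=np.zeros(z.shape,bool); w[150:215,350:400]=1
    br=w&(hsv[...,0]<18)&(hsv[...,1]>90)&(z>15)&(z<30)
    mk=cv2.morphologyEx(br.astype(np.uint8),cv2.MORPH_CLOSE,np.ones((3,3)))>0
    Pz=np.zeros(z.shape+(3,)); vv,uu=np.nonzero(mk)
    W=pix2w(m,uu,vv,22)[:,:2]
    fa=np.radians(106.5); ex=np.array([np.cos(fa),np.sin(fa)]); ey=np.array([-ex[1],ex[0]])
    c0=np.array([653.5,-125.7]); x=(W-c0)@ex; y=(W-c0)@ey
    ymax=y.max(); pts=[]
    # outer edge per row: subpixel-ish by column extremes in image rows
    L=[];R_=[];C=[]
    for r in range(mk.shape[0]):
        c=np.nonzero(mk[r])[0]
        if len(c)>5: R_.append(pix2w(m,c.max()+.5,r,22)[0,:2]); 
        if len(c)>10: L.append(pix2w(m,c.min()-.5,r,22)[0,:2])
    for n,A in (("outer",R_),("inner",L)):
        A=np.array(A)
        if len(A)<10: print(n,"few",len(A)); continue
        a=np.c_[(A-c0)@ex,(A-c0)@ey]; k=(a[:,1]<190)&(a[:,1]>(a[:,1].min()+5)); 
        a=a[k]; v=cv2.fitLine(a.astype(np.float32),cv2.DIST_HUBER,0,.01,.01).ravel()
        print(tag,n,"lean deg %.2f"%np.degrees(np.arctan(v[0]/v[1])),"x at y=0 %.1f, y=170 %.1f"%tuple(v[2]+(t-v[3])*v[0]/v[1] for t in (0,170)),"y range",a[:,1].min().round(),a[:,1].max().round(),len(a))
    ov=im.copy(); ov[mk]=(0,0,255); cv2.imwrite(f"pics/lt_{tag}.png",cv2.resize(ov[110:220,270:410],None,fx=5,fy=5,interpolation=cv2.INTER_NEAREST))
    print(mk.sum(),ymax)
if __name__=="__main__": loose_top(sys.argv[1])
E
python3 meas.py a; python3 - <<'E'
from h import *
im=cv2.imread('pics/w8.png'); m=np.load('pics/w8_m.npy',allow_pickle=True).item(); d=np.load('pics/w8_d.npy'); P=cloud(m,d)
print(P[256,492]); hsv=cv2.cvtColor(im,cv2.COLOR_BGR2HSV)
cv2.imwrite("pics/w8c.png",cv2.resize(im[170:290,380:560],None,fx=4.4,fy=4.4,interpolation=cv2.INTER_CUBIC))
E
```

```text
a outer lean deg 2.18 x at y=0 -36.2, y=170 -29.7 y range 112.0 188.0 23
a inner lean deg 5.26 x at y=0 -5.7, y=170 9.9 y range 127.0 189.0 19
365 202.24150281757744
[ 677.38759885 -139.26383554   26.25976021]
```

View pics/lt_a.png

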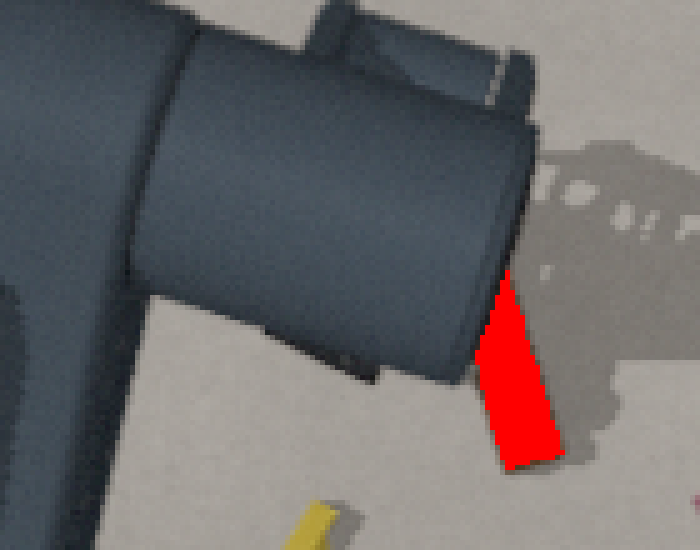

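View pics/w8c.png

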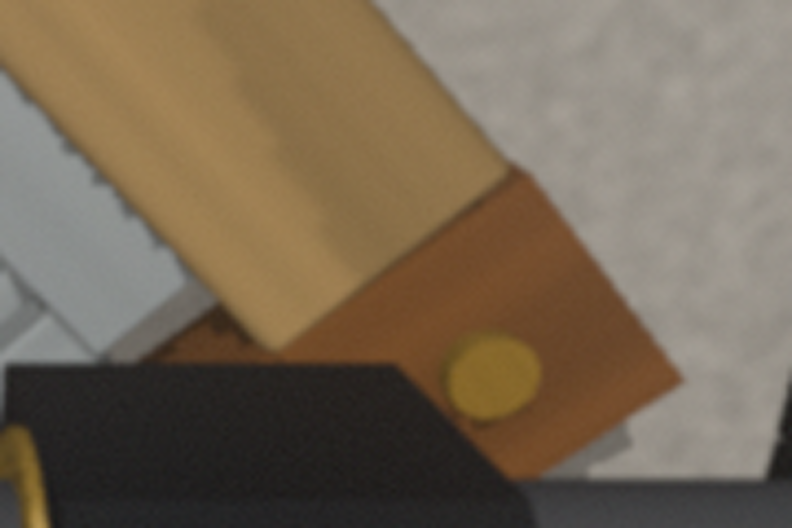

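```bash
cat > ang.py <<'E'
from h import *
def wl(m,a,b,z=22):
    p=pix2w(m,[a[0],b[0]],[a[1],b[1]],z)[:,:2]; v=p[1]-p[0]; return p,np.degrees(np.arctan2(v[1],v[0]))%180
E
python3 - <<'E'
from ang import *
m=np.load('pics/w8_m.npy',allow_pickle=True).item()
k=lambda u,v:(380+u/4.4,170+v/4.4)
p,a=wl(m,k(0,65),k(278,352)); print("fixed in",p,a)
p2,a2=wl(m,k(285,350),k(515,173)); print("joint line",p2,a2,"loose y minus fixed x =",a2-a if a2>a else a2+180-a)
p3,a3=wl(m,k(375,0),k(510,160)); print("fixed out",a3)
p4,a4=wl(m,k(540,185),k(680,378)); print("loose end",p4,a4)
p5,a5=wl(m,k(555,470),k(683,380)); print("loose outer",p5,a5)
E
```

```text
fixed in [[ 636.59569565  -70.43172275]
 [ 653.74711384 -125.24186729]] 107.37616215790531
joint line [[ 654.70926888 -125.38932477]
 [ 690.66090446 -114.76638795]] 16.461279257769995 loose y minus fixed x = 89.08511709986469
fixed out 106.46552592012304
loose end [[ 693.04526446 -117.87411749]
 [ 701.38831781 -153.93578806]] 103.02648621519415
loose outer [[ 681.80418431 -160.22808593]
 [ 701.66677404 -154.42209564]] 16.29405416574832
```

About 4–5 mm remain (lean about 2°). I continue 3 mm, then in finer steps.

```bash
python3 -m crank '-0.4 0.4 0 0 0 0; -0.9 0.8 0 0 0 0; -1.3 1.2 0 0 0 0; -1.7 1.7 0 0 0 0; -2.2 2.1 0 0 0 0; -2.2 2.1 0 0 0 0' -1 15;  python3 f.py; python3 meas.py b;  python3 -m crank '-0.4 0.4 0 0 0 0; -0.7 0.7 0 0 0 0; -0.7 0.7 0 0 0 0;-0.7 0.7 0 0 0 0' -1 15;  python3 f.py; python3 meas.py c
```

```text
clock: 16.95
tool_pos: [591.5, -92.0, 53.0]
ee_rot: [-0.008, 0.855, 0.519, -0.005]
ft_force: [-10.5, 9.7, 8.1]
opening: 27.7
fx 12.3 fy 7.3 fz 8.1  x 5.24 y 1.83 [ 1.59  1.66 -0.03] yaw 62.48
b outer lean deg 2.27 x at y=0 -40.0, y=170 -33.2 y range 113.0 189.0 23
b inner lean deg 2.38 x at y=0 -0.8, y=170 6.2 y range 128.0 186.0 18
359 201.33840499548046
clock: 17.5
tool_pos: [591.8, -92.9, 53.1]
ee_rot: [-0.008, 0.855, 0.519, -0.005]
ft_force: [-12.3, 10.1, 9.0]
opening: 27.4
fx 13.2 fy 8.9 fz 9.0  x 4.27 y 1.80 [ 1.6   1.7  -0.01] yaw 62.48
c outer lean deg 1.41 x at y=0 -38.3, y=170 -34.1 y range 116.0 189.0 22
c inner lean deg 3.57 x at y=0 -5.3, y=170 5.2 y range 128.0 186.0 18
356 202.14234523065838
```

```bash
for i in 1; do python3 -m crank '-0.4 0.4 0 0 0 0; -0.7 0.7 0 0 0 0; -0.7 0.7 0 0 0 0;-0.7 0.7 0 0 0 0' -1 15 >/dev/null;  python3 f.py; done; python3 meas.py d;  python3 - <<'E'
from h import *
m=viewer.camera_model('wrist')
im,d=viewer.grab_frame('wrist'); cv2.imwrite('pics/w9.png',im[:,:,::-1]); np.save('pics/w9_d.npy',d); np.save('pics/w9_m.npy',m,allow_pickle=True)
cv2.imwrite("pics/w9c.png",cv2.resize(im[170:290,380:560,::-1],None,fx=4.4,fy=4.4,interpolation=cv2.INTER_CUBIC))
E
```

```text
fx 12.6 fy 9.1 fz 9.7  x 3.32 y 1.82 [1.57 1.69 0.03] yaw 62.48
d outer lean deg 1.47 x at y=0 -39.4, y=170 -35.0 y range 116.0 186.0 21
d inner lean deg 2.06 x at y=0 -2.3, y=170 3.8 y range 125.0 187.0 19
357 202.14234523065838
```

View pics/w9c.png

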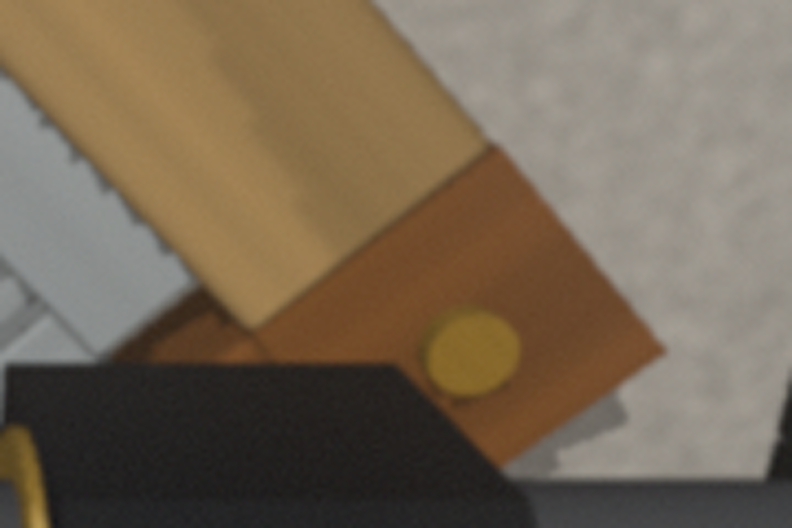

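Fixed outer edge and loose bar end are not yet collinear (about 2° left), and the force is steady. I continue in small steps.

```bash
python3 -m crank '-0.4 0.4 0 0 0 0; -0.7 0.7 0 0 0 0; -0.7 0.7 0 0 0 0;-0.7 0.7 0 0 0 0' -1 15 >/dev/null;  python3 f.py; python3 -m crank '-0.4 0.4 0 0 0 0; -0.7 0.7 0 0 0 0; -0.7 0.7 0 0 0 0;-0.7 0.7 0 0 0 0' -1 15 >/dev/null;  python3 f.py;  python3 meas.py e;  python3 - <<'E'
from h import *
m=viewer.camera_model('wrist')
im,d=viewer.grab_frame('wrist'); cv2.imwrite('pics/w10.png',im[:,:,::-1]); np.save('pics/w10_d.npy',d); np.save('pics/w10_m.npy',m,allow_pickle=True)
cv2.imwrite("pics/w10c.png",cv2.resize(im[170:290,380:560,::-1],None,fx=4.4,fy=4.4,interpolation=cv2.INTER_CUBIC))
E
```

```text
fx 12.7 fy 8.2 fz 10.0  x 2.36 y 1.83 [ 1.59  1.66 -0.  ] yaw 62.48
fx 12.5 fy 7.5 fz 9.4  x 1.48 y 1.84 [1.64 1.67 0.05] yaw 62.48
e outer lean deg 0.16 x at y=0 -38.4, y=170 -38.0 y range 117.0 187.0 21
e inner lean deg 2.08 x at y=0 -4.8, y=170 1.4 y range 129.0 188.0 18
348 202.14234523065838
```

View pics/w10c.png

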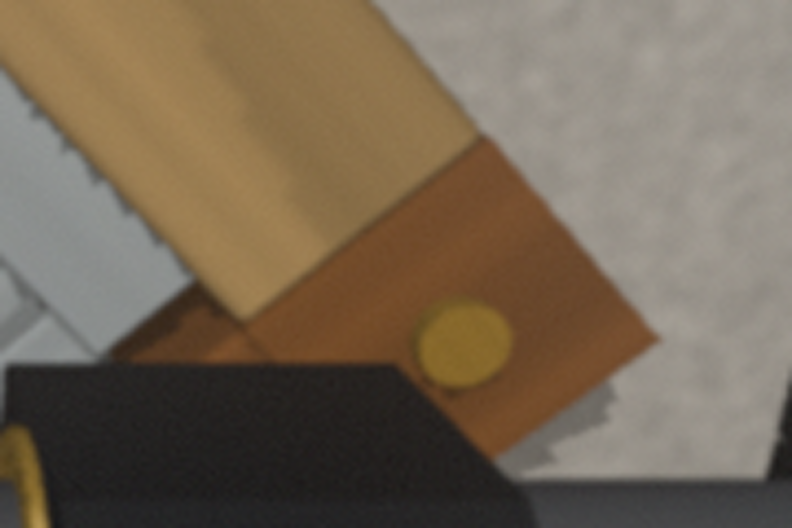

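Nearly there (about 0.5°). Fine steps now, watching for the force rise.

```bash
python3 -m crank '-0.2 0.2 0 0 0 0; -0.4 0.4 0 0 0 0; -0.4 0.4 0 0 0 0;-0.4 0.4 0 0 0 0' -1 15 >/dev/null;  python3 f.py; python3 -m crank '-0.2 0.2 0 0 0 0; -0.4 0.4 0 0 0 0; -0.4 0.4 0 0 0 0;-0.4 0.4 0 0 0 0' -1 15 >/dev/null;  python3 f.py;  python3 meas.py f;  python3 - <<'E'
from h import *
m=viewer.camera_model('wrist')
im,d=viewer.grab_frame('wrist'); cv2.imwrite('pics/w11.png',im[:,:,::-1]); np.save('pics/w11_d.npy',d); np.save('pics/w11_m.npy',m,allow_pickle=True)
cv2.imwrite("pics/w11c.png",cv2.resize(im[170:290,380:560,::-1],None,fx=4.4,fy=4.4,interpolation=cv2.INTER_CUBIC))
im,d=viewer.grab_frame('side'); cv2.imwrite('pics/s11.png',cv2.resize(im[170:290,310:470,::-1],None,fx=5,fy=5,interpolation=cv2.INTER_CUBIC))
E
```

```text
fx 13.4 fy 8.2 fz 9.3  x 1.32 y 1.82 [ 1.78  1.63 -0.04] yaw 62.47
fx 14.1 fy 8.2 fz 11.1  x 1.28 y 1.84 [1.96 1.66 0.03] yaw 62.46
f outer lean deg 0.16 x at y=0 -38.4, y=170 -38.0 y range 117.0 187.0 21
f inner lean deg 1.27 x at y=0 -2.5, y=170 1.3 y range 129.0 188.0 18
350 202.24150281757744
```

View pics/w11c.png

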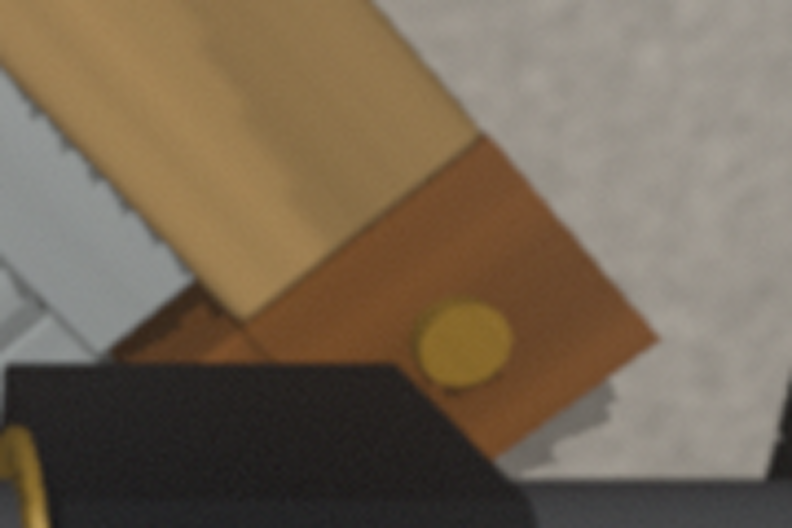

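View pics/s11.png

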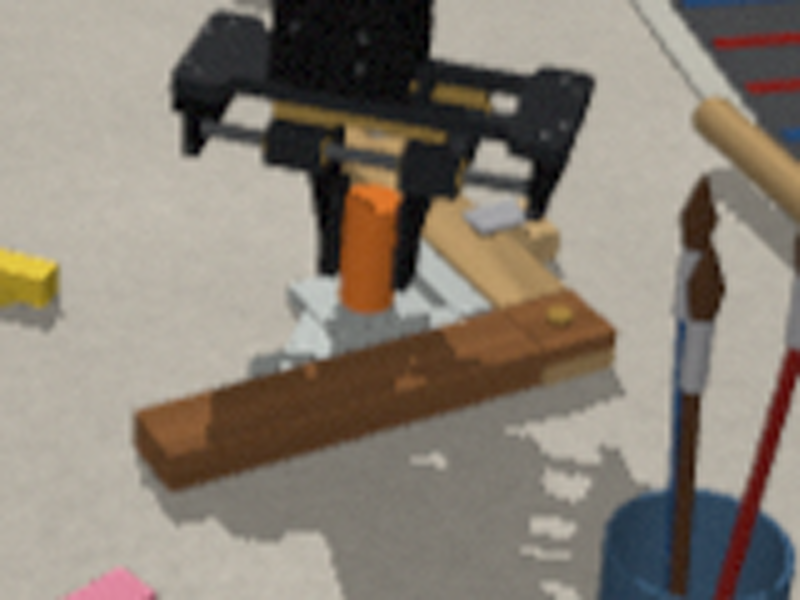

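```bash
cat > wa.py <<'E'
from h import *
import sys
n=sys.argv[1]
im=cv2.imread(f'pics/{n}.png').astype(float); m=np.load(f'pics/{n}_m.npy',allow_pickle=True).item()
g=cv2.GaussianBlur(im,(0,0),0.8)
from scipy.ndimage import map_coordinates
ch=g[...,0]  # blue: wood vs table strongest
def subedge(a,b,half=4,ch=ch):
    a=np.array(a,float);b=np.array(b,float); t=(b-a)/np.linalg.norm(b-a); nn=np.array([-t[1],t[0]]); pts=[]
    s=np.arange(-half,half+.01,.1)
    for k in np.linspace(0,1,40):
        c=a+k*(b-a); q=c+s[:,None]*nn; v=map_coordinates(ch,[q[:,1],q[:,0]],order=1); dv=np.abs(np.gradient(v)); w=dv*(dv>dv.max()*.5); pts.append(c+nn*(w@s/w.sum()))
    pts=np.array(pts); W=pix2w(m,pts[:,0],pts[:,1],22)[:,:2]; v=cv2.fitLine(W.astype(np.float32),cv2.DIST_HUBER,0,.01,.01).ravel()
    r=np.abs((W-v[2:])@np.array([-v[1],v[0]])); return np.degrees(np.arctan2(v[1],v[0]))%180,r.mean(),v
k=lambda u,v:(380+u/4.4,170+v/4.4)
dy=float(sys.argv[2]) if len(sys.argv)>2 else 0
dx=float(sys.argv[3]) if len(sys.argv)>3 else 0
a1,r1,_=subedge(k(385+dx,14+dy),k(470+dx,122+dy)); a2,r2,v2=subedge(k(500+dx,152+dy),k(640+dx,320+dy))
a3,r3,_=subedge(k(262+dx,310+dy),k(465+dx,150+dy),2.5,g[...,1])
print("fixed outer %.2f (%.2f) loose end %.2f (%.2f) lean %.2f ; joint line %.2f (%.2f) lean %.2f"%(a1,r1,a2,r2,a1-a2,a3,r3,a1-90-a3))
E
python3 wa.py w11; python3 wa.py w10; python3 wa.py w9 15 8
```

```text
fixed outer 106.30 (0.05) loose end 106.41 (0.04) lean -0.12 ; joint line 16.63 (0.03) lean -0.33
fixed outer 106.39 (0.06) loose end 106.37 (0.04) lean 0.02 ; joint line 16.58 (0.04) lean -0.19
fixed outer 106.34 (0.05) loose end 105.69 (0.04) lean 0.64 ; joint line 16.75 (0.04) lean -0.42
```

Flush: the tool stalled at x 1.28 while the force rose, and the bar-end edges are collinear to about 0.1°. I'll unload gradually before opening.

```bash
python3 -m crank '0.5 -1.4 -0.2 0 0 0; 1 -2.8 -0.4 0 0 0; 1.5 -4.2 -0.5 0 0 0; 1.5 -4.2 -0.5 0 0 0' -1 15 ;  python3 f.py
```

```text
clock: 20.9
tool_pos: [592.6, -95.6, 53.0]
ee_rot: [-0.005, 0.855, 0.519, -0.003]
ft_force: [-6.9, 4.2, 1.1]
opening: 27.3
fx 6.0 fy 5.4 fz 1.1  x 1.50 y 1.89 [0.87 1.16 0.03] yaw 62.49
```

```bash
python3 -m crank '0.3 -1 0 0 0 0; 0.4 -2 0 0 0 0; 0.5 -2.6 0 0 0 0; 0.5 -2.6 0 0 0 0' -1 15 ;  python3 f.py; python3 - <<'E'
from h import *
m=viewer.camera_model('wrist')
im,d=viewer.grab_frame('wrist'); cv2.imwrite('pics/w12.png',im[:,:,::-1]); np.save('pics/w12_m.npy',m,allow_pickle=True)
cv2.imwrite("pics/w12c.png",cv2.resize(im[170:290,380:560,::-1],None,fx=4.4,fy=4.4,interpolation=cv2.INTER_CUBIC))
E
python3 wa.py w12
```

```text
clock: 21.4
tool_pos: [592.4, -95.5, 52.9]
ee_rot: [-0.003, 0.855, 0.519, -0.002]
ft_force: [-4.9, 3.3, -3.6]
opening: 27.6
fx 4.6 fy 3.8 fz -3.6  x 1.67 y 1.97 [ 0.58  0.92 -0.03] yaw 62.49
fixed outer 106.37 (0.06) loose end 106.41 (0.04) lean -0.04 ; joint line 16.51 (0.03) lean -0.14
```

View pics/w12c.png

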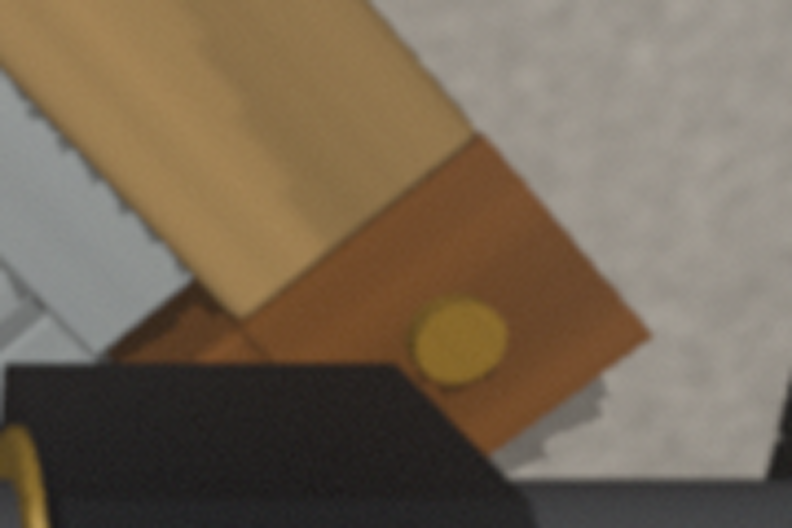

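```bash
python3 -m crank '0 0 0.5 0 0 0; 0 0 1 0 0 0; 0 0 1 0 0 0' -1 15 ;  python3 f.py; python3 -m crank '0 0 0 0 0 0; 0 0 0 0 0 0; 0 0 0 0 0 0; 0 0 0 0 0 0' 0.0; python3 f.py
```

```text
clock: 21.82
tool_pos: [592.4, -95.4, 52.7]
ee_rot: [-0.003, 0.855, 0.519, -0.002]
ft_force: [-6.0, 3.9, 1.3]
opening: 27.8
fx 5.4 fy 4.6 fz 1.3  x 1.71 y 1.97 [ 0.61  1.01 -0.  ] yaw 62.50
clock: 22.32
tool_pos: [596.6, -97.7, 54.0]
ee_rot: [0.001, 0.855, 0.519, 0.001]
ft_force: [0.0, 0.9, 0.2]
opening: 42.9
fx 0.8 fy -0.3 fz 0.2  x -1.71 y -1.38 [ 0.01 -0.06  0.03] yaw 62.48
```

```bash
python3 -m crank '0 -2 0 0 0 0; 0 -4 0 0 0 0; 0 -4 0 0 0 0; 0 -4 0 0 0 0' 0.4; python3 f.py; python3 -m crank '0 0 -15 0 0 0; 0 0 -35 0 0 0; 0 0 -60 0 0 0; 0 0 -90 0 0 0; 0 0 -120 0 0 0; 0 0 -140 0 0 0; 0 0 -140 0 0 0'; python3 -m crank '-30 0 0 0 0 0; -60 0 0 0 0 0; -90 0 0 0 0 0; -100 0 0 0 0 0; -100 0 0 0 0 0; -100 0 0 0 0 0'
python3 - <<'E'
from h import *
m=viewer.camera_model('wrist'); im,d=viewer.grab_frame('wrist'); cv2.imwrite('pics/w13.png',im[:,:,::-1]); np.save('pics/w13_d.npy',d); np.save('pics/w13_m.npy',m,allow_pickle=True)
im,d=viewer.grab_frame('top'); cv2.imwrite('pics/t13.png',im[:,:,::-1])
E
```

```text
clock: 22.82
tool_pos: [591.8, -95.3, 53.5]
ee_rot: [0.0, 0.855, 0.519, 0.0]
ft_force: [0.0, -0.5, -0.1]
opening: 60.4
fx -0.5 fy 0.1 fz -0.1  x 2.04 y 2.55 [-0.04 -0.04 -0.03] yaw 62.50
clock: 23.7
tool_pos: [593.0, -95.7, 196.2]
ee_rot: [0.002, 0.855, 0.519, 0.002]
ft_force: [0.6, -1.0, -0.6]
opening: 60.7
clock: 24.45
tool_pos: [545.8, -183.1, 193.2]
ee_rot: [-0.0, 0.855, 0.519, 0.0]
ft_force: [0.6, 0.0, -0.6]
opening: 61.1
```

View pics/w13.png

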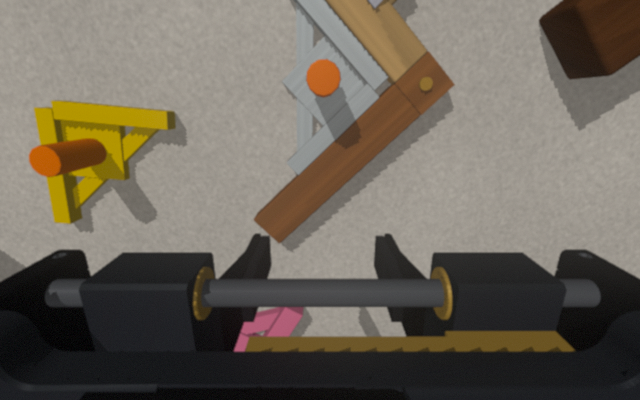

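View pics/t13.png

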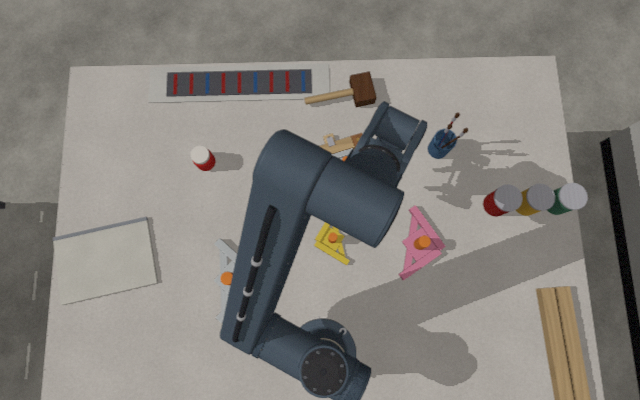

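The square lies in the corner with both legs along their bars (knob 323,77; tip b end at 295,165). I'll back off a bit for a fully visible, measured check.

```bash
python3 -m crank '-30 0 0 0 0 0; -60 0 0 0 0 0; -80 0 0 0 0 0; -80 0 0 0 0 0; -80 0 0 0 0 0; -80 0 0 0 0 0'
python3 - <<'E'
from h import *
m=viewer.camera_model('wrist'); im,d=viewer.grab_frame('wrist'); im=im[:,:,::-1].copy(); cv2.imwrite('pics/w14.png',im); np.save('pics/w14_d.npy',d); np.save('pics/w14_m.npy',m,allow_pickle=True)
P=cloud(m,d);z=P[...,2]; hsv=cv2.cvtColor(im,cv2.COLOR_BGR2HSV); 
cv2.imwrite('pics/w14c.png',cv2.resize(im[0:235,200:480],None,fx=2.5,fy=2.5,interpolation=cv2.INTER_CUBIC))
E
```

```text
clock: 25.3
tool_pos: [509.0, -254.0, 193.4]
ee_rot: [-0.0, 0.855, 0.519, 0.0]
ft_force: [0.4, 0.5, -0.6]
opening: 60.9
```

View pics/w14c.png

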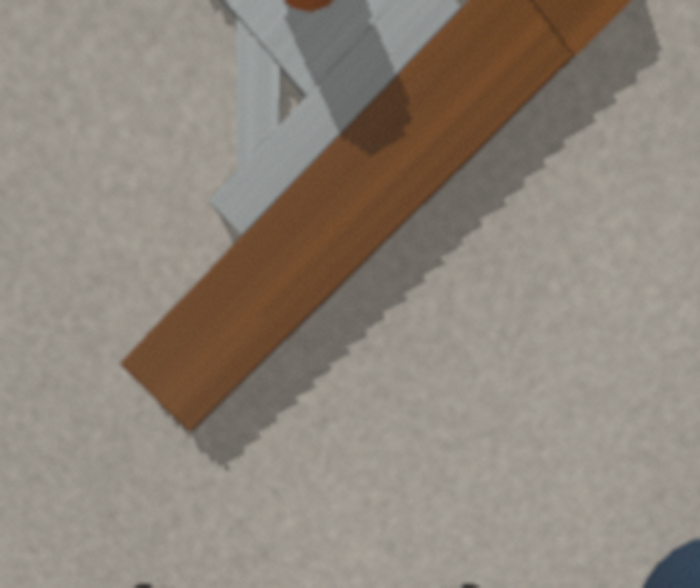

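I overshot, and only the loose side shows here (flush). I'll move forward and up so both legs are in view.

```bash
python3 -m crank '30 0 -20 0 0 0; 60 0 -40 0 0 0; 90 0 -60 0 0 0; 110 0 -60 0 0 0; 110 0 -60 0 0 0; 110 0 -60 0 0 0; 110 0 -60 0 0 0'
python3 - <<'E'
from h import *
m=viewer.camera_model('wrist'); im,d=viewer.grab_frame('wrist'); im=im[:,:,::-1].copy(); cv2.imwrite('pics/w15.png',im); np.save('pics/w15_d.npy',d); np.save('pics/w15_m.npy',m,allow_pickle=True)
cv2.imwrite('pics/w15c.png',cv2.resize(im[0:235,200:480],None,fx=2.5,fy=2.5,interpolation=cv2.INTER_CUBIC))
E
```

```text
clock: 26.22
tool_pos: [558.7, -158.2, 252.6]
ee_rot: [-0.001, 0.855, 0.518, -0.001]
ft_force: [0.6, 0.3, -0.2]
opening: 60.7
```

View pics/w15c.png

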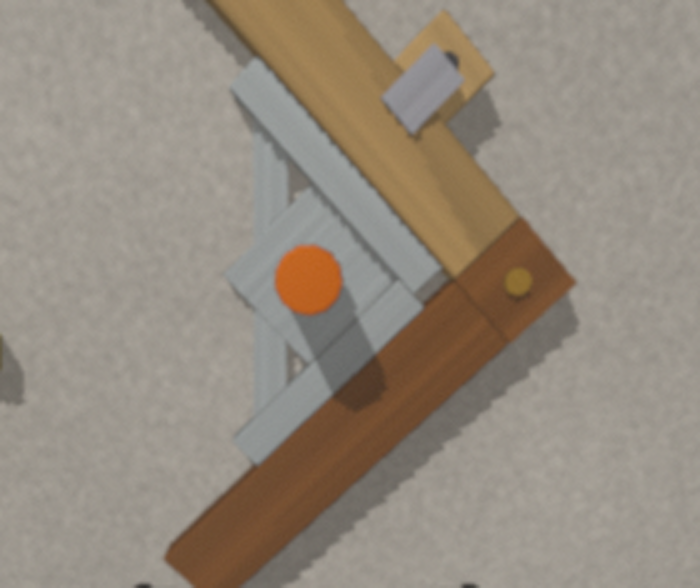

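```bash
python3 - <<'E'
from h import *
from scipy.ndimage import map_coordinates
im=cv2.imread('pics/w15.png'); m=np.load('pics/w15_m.npy',allow_pickle=True).item(); d=np.load('pics/w15_d.npy')
S=cv2.GaussianBlur(cv2.cvtColor(im,cv2.COLOR_BGR2HSV)[...,1].astype(float),(0,0),.7)
k=lambda u,v:np.array([200+u/2.5,v/2.5])
def sub(a,b,half=4,z=22):
    a=k(*a);b=k(*b); t=(b-a)/np.linalg.norm(b-a); nn=np.array([-t[1],t[0]]); s=np.arange(-half,half+.01,.1); pts=[]
    for q in np.linspace(0,1,60):
        c=a+q*(b-a); X=c+s[:,None]*nn; v=map_coordinates(S,[X[:,1],X[:,0]],order=1); dv=np.abs(np.gradient(v)); w=dv*(dv>dv.max()*.5); pts.append(c+nn*(w@s/w.sum()))
    pts=np.array(pts); W=pix2w(m,pts[:,0],pts[:,1],z)[:,:2]; v=cv2.fitLine(W.astype(np.float32),cv2.DIST_HUBER,0,.01,.01).ravel()
    r=np.abs((W-v[2:])@np.array([-v[1],v[0]])); return np.degrees(np.arctan2(v[1],v[0]))%180, r.mean(), v
E={}
for n,a,b in (("fixed inner beyond leg",(215,8),(255,55)),("fixed inner along leg",(275,75),(430,255)),("fixed outer",(455,130),(515,212)),
  ("loose inner beyond",(180,538),(245,470)),("loose inner along leg",(265,460),(410,325)),("loose outer",(300,548),(490,358)),("loose end",(525,226),(568,275))):
    E[n]=sub(a,b); print(n,"%.2f rms %.2f"%E[n][:2])
P=cloud(m,d);z=P[...,2]
roi=np.zeros(z.shape,bool); roi[15:190,285:385]=1
fa=np.radians(E["fixed inner along leg"][0]); ex=np.array([np.cos(fa),np.sin(fa)]); ey=np.array([-ex[1],ex[0]])
c=E["fixed inner along leg"][2][2:]
l=E["loose inner along leg"]; lv=l[2][:2]; lv=lv if lv@ey>0 else -lv
# corner = intersection
A=np.c_[ex,-lv]; t=np.linalg.solve(A,l[2][2:]-c); O=c+ex*t[0]; print("corner",O)
X=(P[...,:2]-O)@ex; Y=(P[...,:2]-O)@ey
for name,rg in (("x leg",(X>15)&(X<125)&(Y>-2)&(Y<17)),("y leg",(Y>25)&(Y<125)&(X>-2)&(X<17))):
    q=rg&(z>14)&(z<20.5); AA=np.c_[X[q],Y[q],np.ones(q.sum())]; print(name,"z plane",np.round(np.linalg.lstsq(AA,z[q],rcond=None)[0],4),q.sum(), "ext", np.percentile(X[q],[.5,99.5]).round(1),np.percentile(Y[q],[.5,99.5]).round(1))
# inner edges of legs -> outer pos via 18 width
for name in ("xleg","yleg"):
    u,v=(X,Y) if name=="xleg" else (Y,X)
    for a in ((20,40),(60,80),(100,125)):
        q=(u>a[0])&(u<a[1])&(v>-3)&(v<25)&(z>15)&(z<20.5); print(name,a,"v range %.1f %.1f"%tuple(np.percentile(v[q],[1,99])))
print("bars z",np.median(z[(X>40)&(X<120)&(Y<-5)&(Y>-35)]))
E
```

```text
fixed inner beyond leg 106.93 rms 0.10
fixed inner along leg 106.33 rms 0.07
fixed outer 105.89 rms 0.09
loose inner beyond 16.40 rms 0.08
loose inner along leg 16.45 rms 0.07
loose outer 17.01 rms 0.27
loose end 106.40 rms 0.08
corner [ 652.4549  -125.64775]
x leg z plane [-1.50000e-03 -4.00000e-03  1.90516e+01] 1637 ext [ 15.4 124.3] [-0.7 16.9]
y leg z plane [7.00000e-04 4.00000e-04 1.89315e+01] 1143 ext [-0.3 16.9] [ 25.4 124.4]
xleg (20, 40) v range -0.6 17.4
xleg (60, 80) v range -0.6 17.4
xleg (100, 125) v range -0.5 17.4
yleg (20, 40) v range 0.0 17.9
yleg (60, 80) v range -0.2 17.9
yleg (100, 125) v range -0.3 17.5
bars z 23.034269926372644
```

The corner measures 90.1°, both legs sit 0–0.6 mm from their bars' edges, and the square is flat. The robot is clear, so I hand it in.

```bash
python3 -c "
from workcell import manip,sensors
print(sensors.sense()['clock'],sensors.sense()['ft_force']); print(manip.close_job())"
```

```text
26.275 [-0.35370405  0.42556256  0.02844769]
the job is handed in; nothing more can be done
None
```

I gripped the small grey square by its knob, lifted it, laid it flat in the corner and pressed it along the fixed bar. I then pushed the loose bar out until the push stalled at flush: about 14 N along x and 8 N along y at the wrist. After that I unloaded, let go, backed off and handed in at about 26 s. No verdict was reported.

**Last checks, from the wrist camera:**
- **Corner:** the bars stand at 90.1°.
- **Legs:** both legs lie within about 0.6 mm of their bars along the whole length.
- **Square:** it lies flat.
- **Robot:** it is clear, with no load on the wrist. It went nowhere near either jar, and both still stood in place in the last top pictures.

**Disagreements:** the top camera gave loose-bar angles up to about 1° off the wrist view, because the arm hid part of the bar. Its last reading was a lean of 0.2 to 1.3°. I relied on the wrist view and the force stall instead. The two cameras also differed by 3–4 mm on where the corner was; I settled that by contact.

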